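Fetch culture dishes from under an incubator rack and check them in

ROBOT

A 6-joint arm with a two-finger parallel gripper is mounted at the origin on a cart in front of the work surface, level with it; the furniture and walls round the work are solid. World frame = base frame: x ahead of the robot, y to its left, z up, the work surface at z = 0. Lengths are in m, angles in rad, forces in N, time in s.
With the tool pointing down it reaches from about 0.425 to 0.95 m from the base axis. Payload 3.5 kg.
Tool frame: the origin (TCP) lies at the very end of the fingers, on their centre line; the grasp point (between the pads) lies 19 mm behind it (ctrl.grip_point_offset is the distance from the TCP to the grasp point, in m); z points along the fingers, y is the line along which they close (so a half turn about z gives the same grasp; the last joint's range is limited). The gripper opens to 85 mm and grips with 20 to 120 N. Pads are 22 mm wide; open, the fingers measure 114 mm over their backs; the gripper's body (76 mm by 85 mm) begins 54 mm behind the grasp point. The pads swing forward as they close: fully open they stand 13 mm farther back than shut.
Start: joints at [-1.382, 0.286, 1.577, -0, 1.279, -0.15], TCP at [0.224, -0.637, 0.206] pointing down, gripper open.
Joint ranges: [-2.77, 2.77], [-0.9, 2.22], [0.21, 2.48], [-1.53, 4.67], [0.24, 2.81], [-2.84, 2.84]. Speed limits (rad/s): [2.79, 2.79, 3.14, 3.14, 3.14, 3.14].

INTERFACE

Orientations are given as a unit quaternion [x, y, z, w].
In Python, from plant import ctrl gives the robot as it stands. The module is installed in compiled form; this text tells all that it offers.
- The arm moves only by the shell command python3 -m pendant 'ROWS' [OPENING] [FORCE]. ROWS is JSON, a list of rows, each an object of numbers: "dx", "dy", "dz": the shift along the tool's x, y, z in cm; "twist": the turn about the tool's z in degrees. A call has 1 to 10 rows; each row is the pose to reach, as a shift and turn from the pose commanded when the call began, along the tool's axes at that moment; what a row does not reach only later rows make up. A row lasts 1/8 s, in which the tool goes at most 62.5 mm and 10.7 degrees, less where a joint would pass 70% of its speed; a pose out of reach is approached as far as the arm can. A call with a gripper value outside its range is refused whole. OPENING is the opening in per cent of the stroke, from 0 (shut) to 100 (fully open), set as the call begins (- or left out, the last holds). The fingers move at their own pace and stop on an object; FORCE is the grip in N (left out, the last holds). Time passes only in rows, so rows that repeat a pose let the fingers close. It gives the time, the measured TCP pose, the force, the opening and the grip force at its end, in the units of the state.
- ctrl.get_state(): the state, without advancing time (a new reading comes with each control period).
- ctrl.read_camera(name): name is "scene" or "top" or "wrist"; returns a dict with "img" (420x560x3 uint8, red, green, blue), "depth" (420x560 float32, m along the optical axis (not along the pixel's ray), 0 where there is no reading), "camera_matrix" (3x3 intrinsics, pixels), "xyz" and "rotation" of the camera in the world; the wrist camera has in their place "tool_from_camera" (4x4, takes a point from camera to tool coordinates, whose origin is the TCP and whose axes are the flange's). Camera axes: x right, y up, looking along -z (the intrinsics and any distortion apply to the point x, -y, -z); pixel columns grow to the right and rows downward; lengths in m; the calibration is good to about 2 mm. A picture is of the moment at which its call begins: read the wrist's pose just before it.
- ctrl.sign_off(): hands the job in; it is judged then, once.
The state is a dict: "time": time; "qpos": joint angles; "dq": joint speeds; "joint_efforts": joint torques, N m; "eef_pos": TCP position; "tcp_rot": TCP orientation; "contact_force": force on the tool from outside, world axes, zero at the start; "wrist_torque": the same for the moment, N m; "opening": opening from 0.0 (shut) to 1.0 (fully open); "finger_force": force on a finger pad.
Only numpy, scipy, OpenCV 4.12 (cv2) and the standard library are available. Lean on these libraries where they do the work, as an engineer would, in place of code of your own. Each camera call takes 0.05 s, during which the arm holds its last target. There are 200 camera calls.

TASK

Fetch every culture dish from beneath the covered incubator rack by sliding the flat scoop under it, and set each dish level on a seat of its own on the white check-in block (any seat). When all the dishes are seated, use the tip of the yellow probe to push fully home the red stud below every occupied seat, leaving the studs of empty seats and the things standing around untouched. Finally lay the scoop and the probe flat on the worktop.

Things in the scene. Friction and masses are not known exactly. Their poses are not given: they have to be found in the camera images.
- rack: Low fixed rack, 116 x 220 x 96 mm, with a clear cover, open on its own -x side only, under a blue lip (its lower edge 80 mm above the worktop). Origin: centre of the underside; +x points into the opening (open edge at x = -58 mm, inside of the back wall at x = +53 mm), z up. Three lanes run along x at y = +70, 0, -70 mm, parted by walls 52 mm high, 66 mm clear.
- block: White fixed check-in block, 85 x 204 mm. Origin: underside, below the middle seat; x points from its front face (x = -45 mm) to its back (x = +40 mm), z up. On its 50 mm high top three seats, open at front, back and above: two grey rails each, x = -34 to +34 mm, 8.5 mm wide, 43 mm apart, tops 75 mm high. Below each seat the front face has a 20 x 20 mm window with a red stud in it.
- scoop: Flat steel scoop, 0.12 kg. Origin: underside, below the blue upright grip plate (34 mm along x, 12 mm thick along y, 87 mm high; pinch it across y about 70 mm up); x points along the blade to its tip, z up. Blade 31 mm wide, 3 mm thick, to x = 130 mm, cross stop 9 mm high at x = 62 to 65 mm, lip 5.5 mm high at the tip; the dish lies between them. Foot plate 44 x 36 x 4 mm below the grip.
- scoop_bed (a point): Where the centre of a carried dish's underside belongs: on the top of the blade, 96 mm along x from the scoop's origin, 3 mm above its underside.
- probe: Yellow contact probe, 0.04 kg, 150 mm long: square handle 14 x 14 mm from x = -60 to +35 mm, then a thin steel rod. Origin: underside, 60 mm from the handle's rear end (a good place to grip, across y); x points to the tip; the rod's axis is 7 mm above the underside.
- probe_tip (a point): The probe's rounded tip (7 mm across), 90 mm along x from its origin, 7 mm above its underside.
- forceps: Bystander: steel forceps, 125 mm, lying.
- coverslips: Bystander: small flat box, 52 x 30 x 14 mm, white with a red band.
- stain_blue: Bystander: amber dropper bottle with a blue label band, 36 x 36 x 99 mm, behind the block.
- dish1: Closed petri dish with cream contents, 58 mm across, 14 mm high, 0.03 kg. Origin: centre of its underside, z up. It starts on the rails of one of the rack's lanes; it may be absent.
- dish2: Closed petri dish with whitish contents, 58 mm across, 14 mm high, 0.03 kg. Origin: centre of its underside, z up. It starts on the rails of one of the rack's lanes; it may be absent.
- dish3: Closed petri dish with pink contents, 58 mm across, 14 mm high, 0.03 kg. Origin: centre of its underside, z up. It starts on the rails of one of the rack's lanes; it may be absent.
- lane0 (a point): Mouth of the rack's first (+y) lane: at the open edge, at rail-top height (40 mm). The lane runs from here along the rack's +x: two rails 8.5 mm wide, 43 mm apart, to the back wall; a dish lies across them, and the slot between them is free for 34 mm below their tops.
- seat0 (a point): Centre of the block's left (+y) seat, at the height of its rail tops (75 mm); axes as the block's.
- stud0_face (a point): Centre of the face of the stud below the left (+y) seat, while out: 35 mm above the worktop, 8 mm behind the front face; fixed to the block, axes as the block's (the stud goes in along +x).
- stud0 (a joint): Travel of the stud below the left (+y) seat in m: 0 out (as at the start), 0.008 fully home. It takes about 1.5 N and stays where it is pushed.
- lane1 (a point): Mouth of the rack's middle lane: at the open edge, at rail-top height (40 mm). The lane runs from here along the rack's +x: two rails 8.5 mm wide, 43 mm apart, to the back wall; a dish lies across them, and the slot between them is free for 34 mm below their tops.
- seat1 (a point): Centre of the block's middle seat, at the height of its rail tops (75 mm); axes as the block's.
- stud1_face (a point): Centre of the face of the stud below the middle seat, while out: 35 mm above the worktop, 8 mm behind the front face; fixed to the block, axes as the block's (the stud goes in along +x).
- stud1 (a joint): Travel of the stud below the middle seat in m: 0 out (as at the start), 0.008 fully home. It takes about 1.5 N and stays where it is pushed.
- lane2 (a point): Mouth of the rack's last (-y) lane: at the open edge, at rail-top height (40 mm). The lane runs from here along the rack's +x: two rails 8.5 mm wide, 43 mm apart, to the back wall; a dish lies across them, and the slot between them is free for 34 mm below their tops.
- seat2 (a point): Centre of the block's right (-y) seat, at the height of its rail tops (75 mm); axes as the block's.
- stud2_face (a point): Centre of the face of the stud below the right (-y) seat, while out: 35 mm above the worktop, 8 mm behind the front face; fixed to the block, axes as the block's (the stud goes in along +x).
- stud2 (a joint): Travel of the stud below the right (-y) seat in m: 0 out (as at the start), 0.008 fully home. It takes about 1.5 N and stays where it is pushed.

How it is judged:
By the outcome, as a careful person would: the job done as asked, in the order asked, and still so for the second after the job is handed in, with the robot touching nothing.
Of dish1, dish2, dish3 only 2 to 3 are there at a start; the rules pass over those that are not, and their reading is None.
At some moment in a run one of scoop, probe may be knocked a few centimetres aside while the robot is not near it.
It also fails if it takes over 208 s, if anything falls off the work surface, if the arm or the gripper's body presses on something with over 40 N, if the wrist force passes 120 N, or if a joint passes its speed limit or range.

## Working session

There is one attempt and no reset: what is moved stays moved. The work goes in short steps, Python scripts to look and compute and a shell command to move; the robot and the scene stay as the last step left them, time stands still between calls to the robot, and variables do not carry over. Pictures are saved under pics/ and viewed, at most 14 in all, crops included, and the job is handed in when it is done.

```bash
mkdir -p pics
cat > h.py <<'E'
import numpy as np, cv2
from plant import ctrl
from scipy.spatial.transform import Rotation as R
def shot(n, save=None):
    s=ctrl.get_state(); c=ctrl.read_camera(n)
    if 'tool_from_camera' in c:
        T=np.eye(4); T[:3,:3]=R.from_quat(s['tcp_rot']).as_matrix(); T[:3,3]=s['eef_pos']
        T=T@np.array(c['tool_from_camera'])
    else:
        T=np.eye(4); r=np.array(c['rotation'])
        T[:3,:3]=r if r.shape==(3,3) else R.from_quat(r).as_matrix(); T[:3,3]=c['xyz']
    c['T']=T
    if save: cv2.imwrite('pics/'+save,c['img'][:,:,::-1])
    return c
def ray(c,u,v,z):
    K=np.array(c['camera_matrix']); T=c['T']
    d=T[:3,:3]@np.array([(u-K[0,2])/K[0,0],-(v-K[1,2])/K[1,1],-1.])
    return T[:3,3]+d*(z-T[2,3])/d[2]
def cloud(c):
    K=np.array(c['camera_matrix']);T=c['T'];d=c['depth'];v,u=np.mgrid[:d.shape[0],:d.shape[1]]
    p=np.stack([(u-K[0,2])/K[0,0]*d,-(v-K[1,2])/K[1,1]*d,-d],-1)
    return p@T[:3,:3].T+T[:3,3]
def proj(c,p):
    K=np.array(c['camera_matrix']);T=c['T'];q=T[:3,:3].T@(np.array(p)-T[:3,3])
    return K[0,2]+K[0,0]*q[0]/-q[2],K[1,2]-K[1,1]*q[1]/-q[2]
E
python3 - <<'E'
from h import *
for n in ('scene','top'):
    c=shot(n,n+'1.png'); print(n,c['T'].round(3).tolist(),np.array(c['camera_matrix']).round(1).tolist(),[k for k in c])
s=ctrl.get_state();print(s)
E
```

```text
scene [[-0.852, 0.29, -0.435, 0.1], [-0.522, -0.434, 0.734, 0.595], [0.024, 0.853, 0.521, 0.649], [0.0, 0.0, 0.0, 1.0]] [[528.8, 0.0, 274.9], [0.0, 528.8, 213.9], [0.0, 0.0, 1.0]] ['img', 'depth', 'camera_matrix', 'xyz', 'rotation', 'T']
top [[-0.013, 0.984, -0.176, 0.406], [-1.0, -0.015, -0.014, -0.198], [-0.017, 0.175, 0.984, 0.902], [0.0, 0.0, 0.0, 1.0]] [[429.2, 0.0, 285.4], [0.0, 429.2, 210.5], [0.0, 0.0, 1.0]] ['img', 'depth', 'camera_matrix', 'xyz', 'rotation', 'T']
{'time': 0.1, 'qpos': array([-1.38199721e+00,  2.87114385e-01,  1.57804385e+00, -3.69133718e-05,
        1.27861397e+00, -1.50009765e-01]), 'dq': array([ 0.00087249, -0.00142125, -0.00249644, -0.00019723,  0.00035809,
       -0.00173733]), 'joint_efforts': array([ 6.17244114e-04, -4.07296014e+01, -2.93700635e+01, -1.56891615e-04,
        3.39473343e-03,  1.74547966e-05]), 'eef_pos': array([ 0.22423313, -0.63596873,  0.20485352]), 'tcp_rot': array([ 9.85683865e-01,  1.68600506e-01, -3.87998838e-05, -1.08923020e-03]), 'contact_force': array([ 0.46133918,  0.17347957, -0.53286752]), 'wrist_torque': array([-0.02723391, -0.02017007, -0.00369383]), 'finger_force': 0.0, 'opening': 0.9975106736374596}
```

View pics/top1.png

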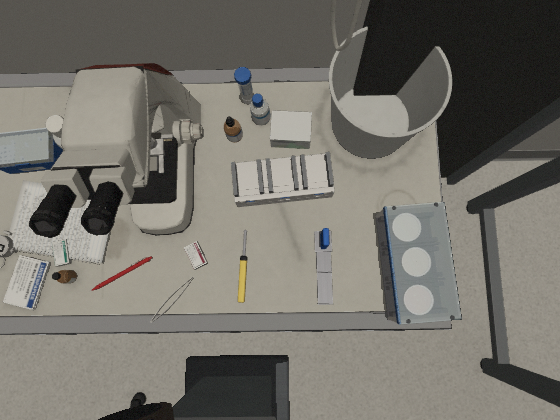

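View pics/scene1.png

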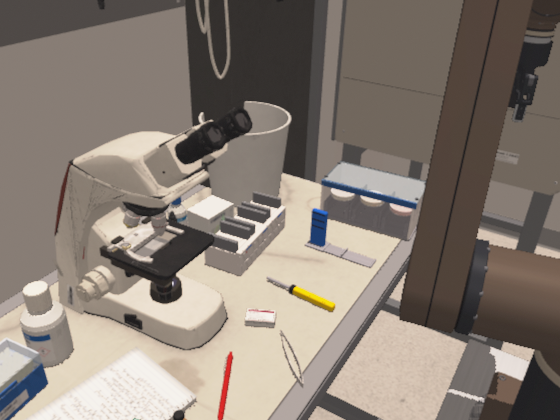

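Top view: rack at (422,263) with three dishes in view, opening to the left (+y). Scoop grip is at (325,238) with its tip near (325,302), probe tip at (245,232), block at (283,177). Next I measure them.

Run:
```python
from h import *
c=shot('top'); im=c['img'].astype(int); P=cloud(c); hsv=cv2.cvtColor(c['img'],cv2.COLOR_RGB2HSV)
def rep(n,m,z):
    v,u=np.nonzero(m); 
    pts=np.array([[a,b] for a,b in zip(u,v)],np.float32); r=cv2.minAreaRect(pts)
    b=cv2.boxPoints(r); print(n,len(u),'rect',np.round(r[0],1),np.round([ray(c,*q,z)[:2] for q in b],3).tolist(),'zmed',np.median(P[m][:,2]).round(3))
def win(u0,u1,v0,v1):
    m=np.zeros(im.shape[:2],bool); m[v0:v1,u0:u1]=1; return m
H,S,V=hsv[...,0],hsv[...,1],hsv[...,2]
rep('grip',(H>105)&(H<125)&(S>150)&win(310,340,220,255),.087)
rep('yellow',(H>18)&(H<32)&(S>150)&win(230,260,240,310),.014)
blade=win(312,338,250,308)&(P[...,2]<.03)&(S<40)&(V<190); 
print(hsv[290,325],hsv[290,340],hsv[285,325])
rep('blade',blade,.003)
rep('block',win(225,340,145,210)&(P[...,2]>.035)&(P[...,2]<.09),.06)
d=win(388,450,205,320)&(S<40)&(V>200)
n,l,st,ce=cv2.connectedComponentsWithStats(d.astype(np.uint8))
for i in range(1,n):
    if st[i,4]>100: print('dish',st[i],ce[i],ray(c,*ce[i],.054).round(4),P[l==i].mean(0).round(3))
for u,v in [(385,206),(441,204),(461,318),(397,324)]: print('rack',ray(c,u,v,.096).round(3),P[v,u].round(3))
```

```text
grip 140 rect [324. 238.] [[0.516, -0.252], [0.516, -0.267], [0.478, -0.266], [0.478, -0.251]] zmed 0.086
yellow 8 rect [241.9 276.7] [[0.395, -0.086], [0.462, -0.09], [0.461, -0.102], [0.394, -0.098]] zmed 0.012
[ 10   5 159] [ 23  27 162] [ 15   7 156]
blade 1503 rect [324.5 278.5] [[0.481, -0.24], [0.481, -0.292], [0.364, -0.288], [0.365, -0.237]] zmed 0.001
block 4139 rect [282.1 177.7] [[0.658, -0.074], [0.678, -0.278], [0.589, -0.285], [0.57, -0.084]] zmed 0.051
rack [ 0.555 -0.376  0.096] [ 0.555 -0.376  0.096]
rack [ 0.558 -0.482  0.096] [ 0.558 -0.483  0.094]
rack [ 0.347 -0.502  0.096] [ 0.346 -0.504  0.093]
rack [ 0.337 -0.386  0.096] [ 0.329 -0.409 -0.003]
```

```bash
cat >> h.py <<'E'
def yaw():
    m=R.from_quat(ctrl.get_state()['tcp_rot']).as_matrix(); return np.degrees(np.arctan2(m[1,0],m[0,0]))
def go(x,y,z,yw):
    s=ctrl.get_state(); m=R.from_quat(s['tcp_rot']).as_matrix()
    d=m.T@(np.array([x,y,z])-s['eef_pos'])*100; t=-((yw-yaw()+180)%360-180)
    print('t%.1f pose'%s['time'],s['eef_pos'].round(4),'yaw %.1f'%yaw(),'-> dx %.2f dy %.2f dz %.2f twist %.1f'%(*d,t))
E
python3 - <<'E'
from h import *
go(.44,-.26,.26,0)
E
```

```text
t0.1 pose [ 0.2243 -0.636   0.205 ] yaw 19.4 -> dx 32.84 dy -28.31 dz -5.44 twist 19.4
```

```bash
python3 -m pendant '[{"dx":32.8,"dy":-28.3,"dz":-5.4,"twist":19.4},{"dx":32.8,"dy":-28.3,"dz":-5.4,"twist":19.4},{"dx":32.8,"dy":-28.3,"dz":-5.4,"twist":19.4},{"dx":32.8,"dy":-28.3,"dz":-5.4,"twist":19.4},{"dx":32.8,"dy":-28.3,"dz":-5.4,"twist":19.4},{"dx":32.8,"dy":-28.3,"dz":-5.4,"twist":19.4},{"dx":32.8,"dy":-28.3,"dz":-5.4,"twist":19.4},{"dx":32.8,"dy":-28.3,"dz":-5.4,"twist":19.4},{"dx":32.8,"dy":-28.3,"dz":-5.4,"twist":19.4},{"dx":32.8,"dy":-28.3,"dz":-5.4,"twist":19.4}]'
python3 - <<'E'
from h import *
c=shot('wrist','w1.png'); print(c['T'].round(3).tolist()); go(.44,-.26,.26,0)
E
```

```text
time: 1.4
eef_pos: [0.4389, -0.2617, 0.2596]
tcp_rot: [1.0, -0.001, -0.0, -0.0]
contact_force: [1.3, 0.6, -0.1]
opening: 1.001
finger_force: 0.0
[[-0.003, 0.949, 0.317, 0.52], [-1.0, -0.002, -0.002, -0.263], [-0.001, -0.317, 0.949, 0.428], [0.0, 0.0, 0.0, 1.0]]
t1.4 pose [ 0.4389 -0.2618  0.2596] yaw -0.1 -> dx 0.11 dy -0.18 dz -0.04 twist -0.1
```

View pics/w1.png

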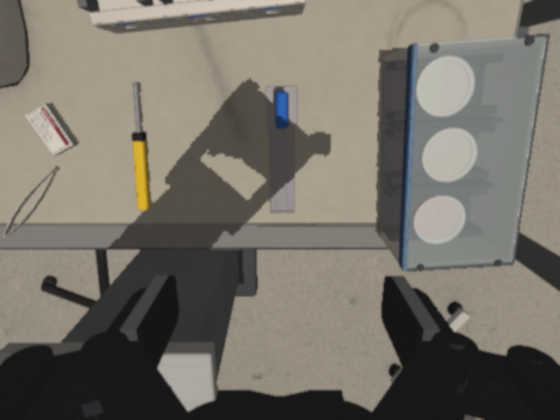

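Wrist view: scoop grip at (281,108) with blade end at (283,212), probe handle at (142,172), and dishes at (446,86), (449,155) and (440,219).

```bash
cat >> h.py <<'E'
def rect(c,m,z,n=''):
    k,l,st,ce=cv2.connectedComponentsWithStats(m.astype(np.uint8)); i=1+st[1:,4].argmax()
    v,u=np.nonzero(l==i); w=np.array([ray(c,a,b,z)[:2] for a,b in zip(u,v)],np.float32)
    r=cv2.minAreaRect(w*1000); p=np.array(sorted(cv2.boxPoints(r).tolist()))
    print(n,'centre',np.round(r[0],1),'size',np.round(r[1],1),'ang %.1f'%r[2],'corners',p.round(0).tolist())
    return r
def masks(c):
    h=cv2.cvtColor(c['img'],cv2.COLOR_RGB2HSV).astype(int);H,S,V=h[...,0],h[...,1],h[...,2]
    return dict(blue=(H>105)&(H<125)&(S>150),yellow=(H>18)&(H<32)&(S>140)&(V>100),white=(S<45)&(V>165)),h
def W(m,u0,u1,v0,v1):
    o=np.zeros_like(m);o[v0:v1,u0:u1]=m[v0:v1,u0:u1];return o
E
python3 - <<'E'
from h import *
c=shot('wrist'); m,h=masks(c)
r=rect(c,W(m['blue'],260,300,80,140),.087,'grip')
rect(c,W(m['yellow'],120,160,100,220),.012,'probe')
for p in [(267,86),(298,86),(295,212),(271,212)]: print('blade',ray(c,*p,.003).round(4))
P=cloud(c)
for a in [(410,450,500,50,118),(410,480,0,120,190),(405,480,0,192,250)][:0]: pass
w=W(m['white'],408,490,45,250); k,l,st,ce=cv2.connectedComponentsWithStats(w.astype(np.uint8))
for i in range(1,k):
    if st[i,4]>300:
        v,u=np.nonzero(l==i); e,R_=cv2.minEnclosingCircle(np.stack([u,v],1).astype(np.float32))
        print('dish',st[i],np.round(e,1),R_,ray(c,*e,.052).round(4),P[int(e[1]),int(e[0])].round(3))
for u,v in [(413,45),(549,36),(515,264),(403,270)]: print('rack',ray(c,u,v,.096).round(4))
E
```

```text
grip centre [ 501.6 -264.5] size [10.3 32.2] ang 89.7 corners [[485.0, -270.0], [486.0, -259.0], [518.0, -270.0], [518.0, -259.0]]
probe centre [420.3 -96.4] size [15.1 85. ] ang 86.7 corners [[377.0, -102.0], [378.0, -86.0], [462.0, -106.0], [463.0, -91.0]]
blade [ 0.5226 -0.2485  0.003 ]
blade [ 0.5225 -0.2836  0.003 ]
blade [ 0.3715 -0.2818  0.003 ]
blade [ 0.3715 -0.2514  0.003 ]
dish [ 417   56   57   60 2678] [444.5  85.5] 31.31303596496582 [ 0.5223 -0.4278  0.052 ] [ 0.522 -0.408  0.096]
dish [ 423  128   54   53 2234] [449. 154.] 28.600797653198242 [ 0.4534 -0.4425  0.052 ] [ 0.461 -0.422  0.096]
dish [ 414  196   51   48 1874] [439.4 219.3] 26.240734100341797 [ 0.3794 -0.4426  0.052 ] [ 0.397 -0.42   0.098]
rack [ 0.5548 -0.3769  0.096 ]
rack [ 0.5615 -0.4914  0.096 ]
rack [ 0.346  -0.5071  0.096 ]
rack [ 0.3393 -0.3914  0.096 ]
```

```bash
python3 -m pendant '[{"dx":6.3,"dy":0.27,"dz":6},{"dx":6.3,"dy":0.27,"dz":12},{"dx":6.3,"dy":0.27,"dz":17},{"dx":6.3,"dy":0.27,"dz":20},{"dx":6.3,"dy":0.27,"dz":20.8},{"dx":6.3,"dy":0.27,"dz":20.8}]' 
python3 -m pendant '[{"dz":0},{"dz":0},{"dz":0},{"dz":0},{"dz":0},{"dz":0},{"dz":0},{"dz":0}]' 0 80
```

```text
$[0]: bad value
$[0]: bad value
```

```bash
python3 -m pendant '[{"dx":6.3,"dy":0.27,"dz":6,"twist":0},{"dx":6.3,"dy":0.27,"dz":12,"twist":0},{"dx":6.3,"dy":0.27,"dz":17,"twist":0},{"dx":6.3,"dy":0.27,"dz":20,"twist":0},{"dx":6.3,"dy":0.27,"dz":20.8,"twist":0},{"dx":6.3,"dy":0.27,"dz":20.8,"twist":0}]' 
python3 -m pendant '[{"dx":0,"dy":0,"dz":0,"twist":0},{"dx":0,"dy":0,"dz":0,"twist":0},{"dx":0,"dy":0,"dz":0,"twist":0},{"dx":0,"dy":0,"dz":0,"twist":0},{"dx":0,"dy":0,"dz":0,"twist":0},{"dx":0,"dy":0,"dz":0,"twist":0}]' 0 80
```

```text
time: 2.25
eef_pos: [0.5028, -0.2643, 0.0527]
tcp_rot: [1.0, -0.0, 0.0, 0.0]
contact_force: [-0.5, 0.2, -0.8]
opening: 1.0
finger_force: 0.0
time: 3.0
eef_pos: [0.5031, -0.2637, 0.0529]
tcp_rot: [1.0, 0.0, 0.0, 0.0]
contact_force: [0.1, -1.0, 5.1]
opening: 0.107
finger_force: 79.7
```

```bash
python3 -m pendant '[{"dx":-0.7,"dy":-0.3,"dz":-2,"twist":-10},{"dx":-1.4,"dy":-0.6,"dz":-2.1,"twist":-20.5},{"dx":-2.1,"dy":-0.9,"dz":-2.1,"twist":-31},{"dx":-2.8,"dy":-1.2,"dz":-2.1,"twist":-41.5},{"dx":-3.5,"dy":-1.5,"dz":-2.1,"twist":-52},{"dx":-4.2,"dy":-1.8,"dz":-2.1,"twist":-62.5},{"dx":-4.9,"dy":-2.1,"dz":-2.1,"twist":-73},{"dx":-5.6,"dy":-2.4,"dz":-2.1,"twist":-83.5},{"dx":-6.6,"dy":-2.8,"dz":-2.1,"twist":-93.8},{"dx":-6.6,"dy":-2.8,"dz":-2.1,"twist":-93.8}]'
python3 - <<'E'
from h import *
c=shot('scene'); a=c['img'][150:270,290:450]; cv2.imwrite('pics/s2.png',cv2.resize(a,None,fx=5,fy=5,interpolation=cv2.INTER_CUBIC)[:,:,::-1])
c=shot('top'); a=c['img'][190:335,290:480]; cv2.imwrite('pics/t2.png',cv2.resize(a,None,fx=4,fy=4,interpolation=cv2.INTER_CUBIC)[:,:,::-1])
shot('wrist','w2.png')
E
```

```text
time: 4.25
eef_pos: [0.4356, -0.2345, 0.0721]
tcp_rot: [0.684, 0.729, 0.0, -0.001]
contact_force: [-0.8, -0.5, -1.7]
opening: 0.108
finger_force: 79.1
```

View pics/s2.png

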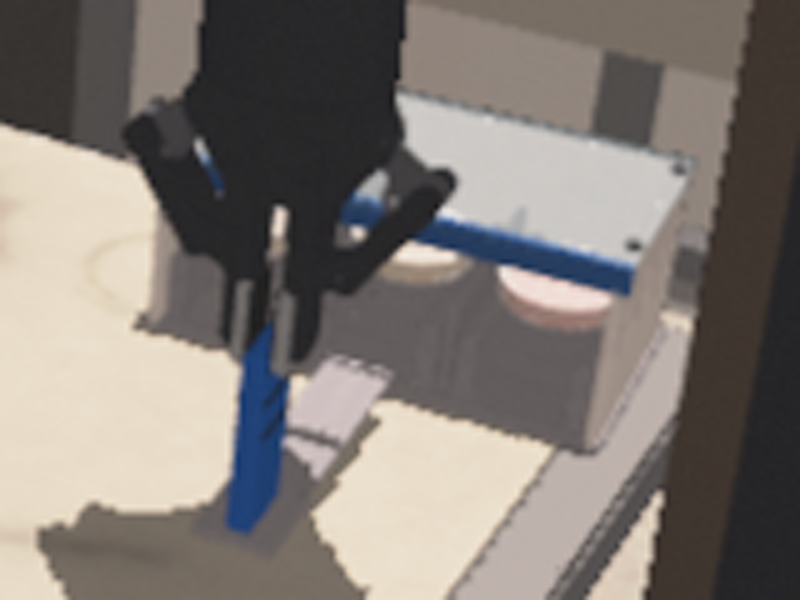

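View pics/t2.png

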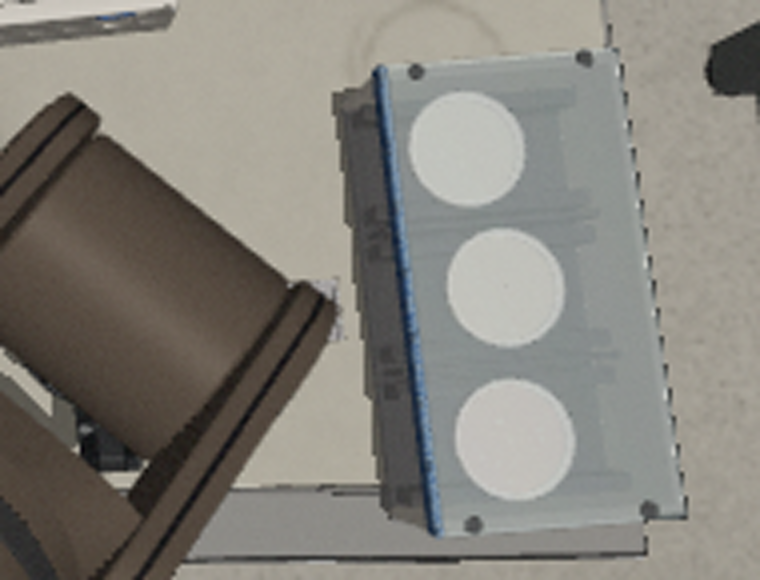

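View pics/w2.png

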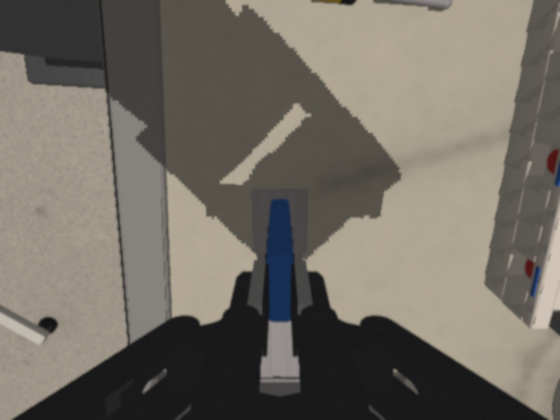

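The pictures show the rails through the cover. In t2 their front ends come in close pairs, at v≈215/245 and 355/385, which fits a slot about 43 mm clear. The dishes are at t2 (467,149), (506,287) and (515,439). Now to get their positions from the top view.

Run:
```python
from h import *
c=shot('top')
f=lambda u,v,z:ray(c,290+u/4,190+v/4,z)[:2]
a=f(380,70,.096);b=f(435,535,.096);e=f(612,52,.096);g=f(687,517,.096);print(a,b,e,g)
for q in [(467,149),(506,287),(515,439)]: print('dish',f(*q,.053).round(4))
y=(a-b)/np.linalg.norm(a-b); print('rack yaw',np.degrees(np.arctan2(y[1],y[0]))-90, 'len',np.linalg.norm(a-b))
y2=(e-g)/np.linalg.norm(e-g); print(np.degrees(np.arctan2(y2[1],y2[0]))-90)
go(0.43,-.23,.073,94)
```

```text
[ 0.55242788 -0.37588345] [ 0.33771576 -0.38930681] [ 0.55938757 -0.48621104] [ 0.34433231 -0.50352003]
dish [ 0.5197 -0.4263]
dish [ 0.4514 -0.4411]
dish [ 0.3785 -0.4406]
rack yaw -86.42264101901189 len 0.21513131381402403
-85.3983981254068
t4.5 pose [ 0.4369 -0.2355  0.073 ] yaw 93.7 -> dx 0.59 dy -0.65 dz 0.00 twist -0.3
```

```bash
python3 -m pendant '[{"dx":-1.5,"dy":0.15,"dz":0,"twist":0},{"dx":-3,"dy":0.15,"dz":0,"twist":0},{"dx":-4,"dy":0.15,"dz":0,"twist":0},{"dx":-5,"dy":0.15,"dz":0,"twist":0},{"dx":-5,"dy":0.15,"dz":0,"twist":0}]' 
python3 -m pendant '[{"dx":-1.5,"dy":0,"dz":0,"twist":0},{"dx":-3,"dy":0,"dz":0,"twist":0},{"dx":-4.5,"dy":0,"dz":0,"twist":0},{"dx":-5.9,"dy":0,"dz":0,"twist":0},{"dx":-5.9,"dy":0,"dz":0,"twist":0}]'
python3 - <<'E'
from h import *
go(.4456,-.3443,.073,93.8)
c=shot('top'); a=c['img'][190:335,330:480]; cv2.imwrite('pics/t3.png',cv2.resize(a,None,fx=4,fy=4,interpolation=cv2.INTER_CUBIC)[:,:,::-1])
E
```

```text
time: 5.08
eef_pos: [0.4415, -0.2861, 0.0732]
tcp_rot: [0.684, 0.73, 0.0, 0.0]
contact_force: [0.1, 0.6, -0.9]
opening: 0.109
finger_force: 79.1
time: 5.7
eef_pos: [0.4455, -0.3454, 0.0733]
tcp_rot: [0.684, 0.73, -0.0, 0.0]
contact_force: [-0.7, 0.6, -2.1]
opening: 0.108
finger_force: 79.1
t5.7 pose [ 0.4455 -0.3454  0.0733] yaw 93.7 -> dx 0.11 dy 0.02 dz 0.03 twist -0.1
```

View pics/t3.png

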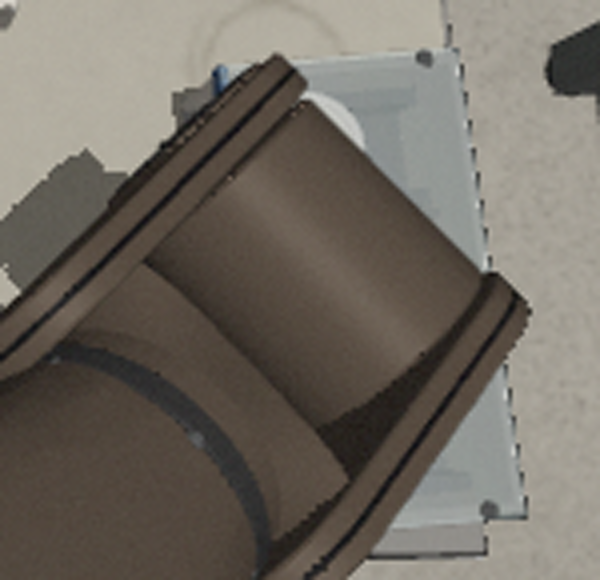

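Lanes are hidden by the arm here, but there was no contact on the way in. Lift and withdraw.

```bash
python3 -m pendant '[{"dx":0,"dy":0,"dz":-0.6,"twist":0},{"dx":0,"dy":0,"dz":-1.2,"twist":0},{"dx":0,"dy":0,"dz":-1.6,"twist":0},{"dx":0,"dy":0,"dz":-2,"twist":0},{"dx":0,"dy":0,"dz":-2.5,"twist":0},{"dx":0,"dy":0,"dz":-2.5,"twist":0}]' 
python3 -m pendant '[{"dx":1,"dy":0,"dz":0,"twist":0},{"dx":2.5,"dy":0,"dz":0,"twist":0},{"dx":4,"dy":0,"dz":0,"twist":0},{"dx":6,"dy":0,"dz":0,"twist":0},{"dx":8,"dy":0,"dz":0,"twist":0},{"dx":10,"dy":0,"dz":0,"twist":0},{"dx":12,"dy":0,"dz":0,"twist":0},{"dx":13.5,"dy":0,"dz":0,"twist":0},{"dx":14,"dy":0,"dz":0,"twist":0},{"dx":14,"dy":0,"dz":0,"twist":0}]'
python3 - <<'E'
from h import *
go(.4,-.2,.1,93.8)
shot('scene','s4.png'); shot('wrist','w4.png')
c=shot('scene'); a=c['img'][120:300,250:450]; cv2.imwrite('pics/s4.png',cv2.resize(a,None,fx=3,fy=3,interpolation=cv2.INTER_CUBIC)[:,:,::-1])
E
```

```text
time: 6.5
eef_pos: [0.4456, -0.3443, 0.0987]
tcp_rot: [0.683, 0.73, -0.0, 0.001]
contact_force: [-0.2, -1.2, -0.8]
opening: 0.106
finger_force: 79.0
time: 7.75
eef_pos: [0.4363, -0.2043, 0.0983]
tcp_rot: [0.683, 0.73, -0.0, 0.0]
contact_force: [-0.6, 0.6, -2.2]
opening: 0.107
finger_force: 79.0
t7.8 pose [ 0.4363 -0.2043  0.0983] yaw 93.8 -> dx 0.67 dy -3.59 dz -0.18 twist 0.0
```

View pics/s4.png

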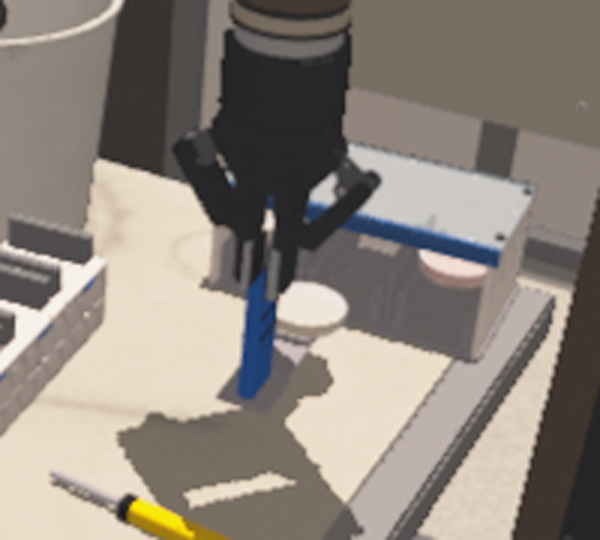

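The dish sits on the scoop bed (s4 at (313,307)). Next, measure the block rails.

Run:
```python
from h import *
c=shot('top'); P=cloud(c)
m=W((P[...,2]>.066)&(P[...,2]<.085),220,345,140,215)
k,l,st,ce=cv2.connectedComponentsWithStats(m.astype(np.uint8))
for i in range(1,k):
    if st[i,4]>40: rect(c,l==i,.075,'rail%d'%st[i,4])
m=W((P[...,2]>.040)&(P[...,2]<.085),220,345,140,215); rect(c,m,.05,'block')
a=c['img'][140:215,215:345]; cv2.imwrite('pics/t5.png',cv2.resize(a,None,fx=6,fy=6,interpolation=cv2.INTER_CUBIC)[:,:,::-1])
```

```text
rail156 centre [ 637.2 -274.6] size [68.4  9.3] ang 4.8 corners [[603.0, -273.0], [604.0, -282.0], [671.0, -267.0], [672.0, -276.0]]
rail144 centre [ 631.8 -205.1] size [68.2  8.4] ang 5.1 corners [[597.0, -204.0], [598.0, -212.0], [665.0, -198.0], [666.0, -206.0]]
rail147 centre [ 633.5 -223.5] size [68.2  8.6] ang 5.3 corners [[599.0, -222.0], [600.0, -231.0], [667.0, -216.0], [668.0, -225.0]]
rail146 centre [ 625.  -135.8] size [68.6  8.5] ang 5.4 corners [[590.0, -135.0], [591.0, -143.0], [659.0, -128.0], [660.0, -137.0]]
rail145 centre [ 626.8 -154.1] size [68.6  8.4] ang 5.4 corners [[592.0, -153.0], [593.0, -162.0], [661.0, -147.0], [661.0, -155.0]]
rail154 centre [619.9 -85. ] size [68.4  9.1] ang 5.2 corners [[585.0, -84.0], [586.0, -93.0], [654.0, -77.0], [654.0, -86.0]]
block centre [ 626.9 -179.9] size [ 88.8 205.5] ang 5.4 corners [[573.0, -82.0], [592.0, -286.0], [661.0, -73.0], [681.0, -278.0]]
```

View pics/t5.png

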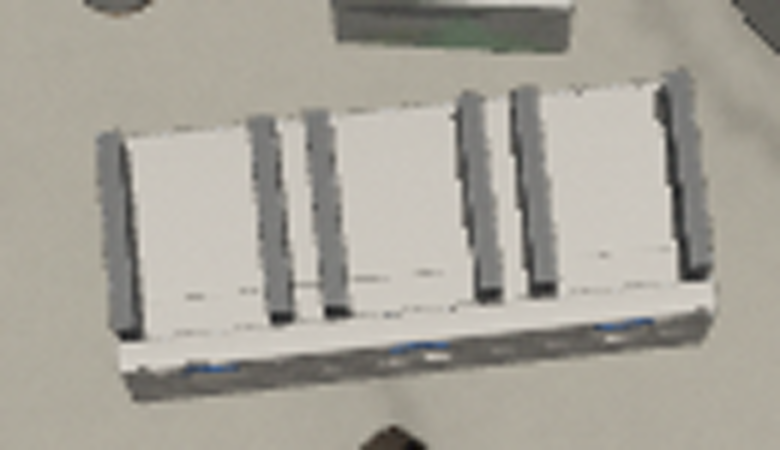

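Block rails measured: yaw 5.3°, seats at about (.6225,-.110), (.629,-.180) and (.635,-.249), slot 43 mm clear.

```bash
python3 -m pendant '[{"dx":0,"dy":0,"dz":-1,"twist":-5},{"dx":0,"dy":0.2,"dz":-2.5,"twist":-15},{"dx":0.1,"dy":0.4,"dz":-4,"twist":-25},{"dx":0.2,"dy":0.6,"dz":-4.5,"twist":-35},{"dx":0.3,"dy":0.8,"dz":-4.5,"twist":-45},{"dx":0.4,"dy":1,"dz":-4.5,"twist":-55},{"dx":0.5,"dy":1.2,"dz":-4.5,"twist":-65},{"dx":0.6,"dy":1.4,"dz":-4.5,"twist":-75},{"dx":0.6,"dy":1.4,"dz":-4.5,"twist":-84},{"dx":0.6,"dy":1.4,"dz":-4.5,"twist":-91.5}]' 
python3 -m pendant '[{"dx":0,"dy":0,"dz":0,"twist":0},{"dx":0,"dy":0,"dz":0,"twist":0}]'
python3 - <<'E'
from h import *
go(.5323,-.1886,.143,185.3)
E
```

```text
time: 9.2
eef_pos: [0.4496, -0.1979, 0.143]
tcp_rot: [-0.048, 0.999, -0.0, -0.0]
contact_force: [-0.3, -0.4, -1.5]
opening: 0.109
finger_force: 79.0
time: 9.45
eef_pos: [0.4496, -0.1977, 0.1431]
tcp_rot: [-0.045, 0.999, -0.0, -0.0]
contact_force: [-1.0, -0.4, -0.9]
opening: 0.108
finger_force: 79.0
t9.4 pose [ 0.4496 -0.1977  0.1431] yaw -174.8 -> dx -8.32 dy 0.16 dz 0.01 twist -0.1
```

```bash
python3 -m pendant '[{"dx":-1.5,"dy":0.15,"dz":0,"twist":0},{"dx":-3,"dy":0.15,"dz":0,"twist":0},{"dx":-5,"dy":0.15,"dz":0,"twist":0},{"dx":-7,"dy":0.15,"dz":0,"twist":0},{"dx":-8.3,"dy":0.15,"dz":0,"twist":0},{"dx":-8.3,"dy":0.15,"dz":0,"twist":0},{"dx":-8.3,"dy":0.15,"dz":0,"twist":0}]'
python3 - <<'E'
from h import *
go(.5323,-.1886,.143,185.3)
c=shot('top'); a=c['img'][120:255,215:395]; cv2.imwrite('pics/t6.png',cv2.resize(a,None,fx=4,fy=4,interpolation=cv2.INTER_CUBIC)[:,:,::-1])
E
```

```text
time: 10.32
eef_pos: [0.5318, -0.1881, 0.1428]
tcp_rot: [-0.046, 0.999, 0.0, -0.0]
contact_force: [0.2, -0.1, -1.1]
opening: 0.108
finger_force: 79.0
t10.3 pose [ 0.5318 -0.1881  0.1428] yaw -174.7 -> dx -0.04 dy -0.05 dz -0.02 twist 0.0
```

View pics/t6.png

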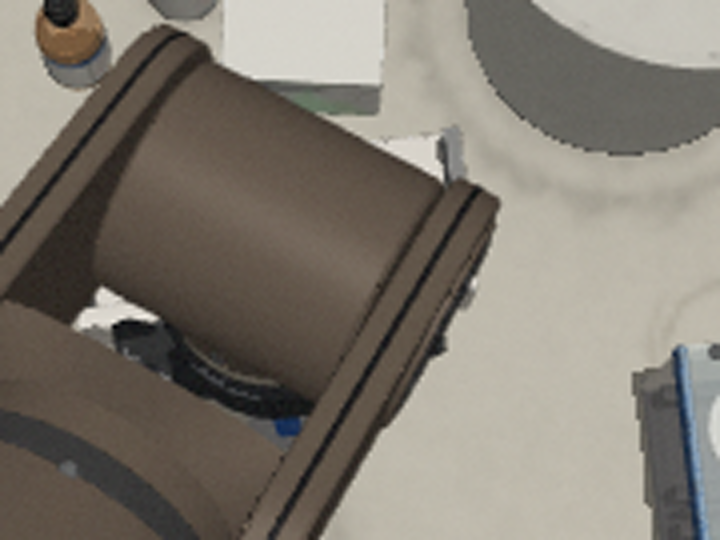

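The arm hides the block in this view, so lower and withdraw, then check.

```bash
python3 -m pendant '[{"dx":0,"dy":0,"dz":0.6,"twist":0},{"dx":0,"dy":0,"dz":1,"twist":0},{"dx":0,"dy":0,"dz":1.4,"twist":0},{"dx":0,"dy":0,"dz":1.8,"twist":0},{"dx":0,"dy":0,"dz":2.5,"twist":0},{"dx":0,"dy":0,"dz":3.1,"twist":0},{"dx":0,"dy":0,"dz":3.1,"twist":0}]' 
python3 -m pendant '[{"dx":1,"dy":0,"dz":0,"twist":0},{"dx":2.5,"dy":0,"dz":0,"twist":0},{"dx":4,"dy":0,"dz":0,"twist":0},{"dx":6,"dy":0,"dz":0,"twist":0},{"dx":8,"dy":0,"dz":0,"twist":0},{"dx":9,"dy":0,"dz":0,"twist":0},{"dx":9,"dy":0,"dz":0,"twist":0}]'
python3 - <<'E'
from h import *
go(.4,-.2,.1,93.8)
c=shot('scene'); a=c['img'][150:285,190:370]; cv2.imwrite('pics/s7.png',cv2.resize(a,None,fx=4,fy=4,interpolation=cv2.INTER_CUBIC)[:,:,::-1])
E
```

```text
time: 11.25
eef_pos: [0.5317, -0.188, 0.1112]
tcp_rot: [-0.046, 0.999, 0.0, -0.001]
contact_force: [-0.4, 0.3, -0.9]
opening: 0.107
finger_force: 79.1
time: 12.12
eef_pos: [0.442, -0.1967, 0.1123]
tcp_rot: [-0.046, 0.999, -0.0, 0.0]
contact_force: [-0.1, 0.3, -1.4]
opening: 0.111
finger_force: 79.1
t12.1 pose [ 0.442  -0.1967  0.1123] yaw -174.7 -> dx 4.21 dy 0.06 dz 1.23 twist 91.5
```

View pics/s7.png

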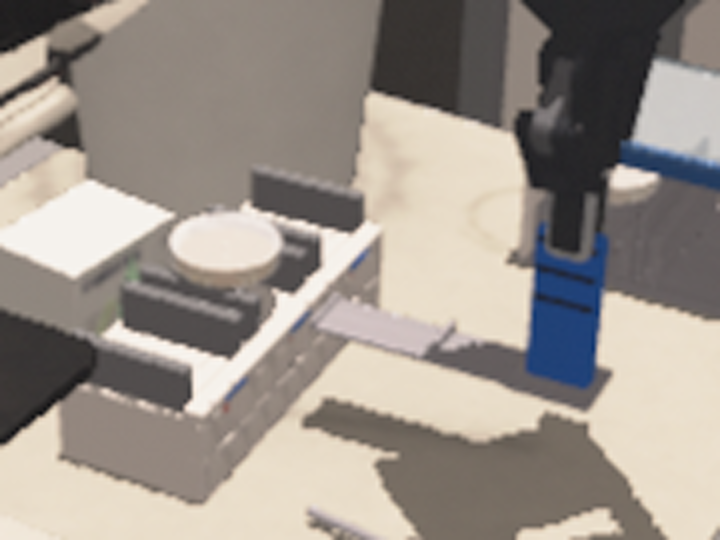

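Dish one is seated on the middle seat (s7 at (227,245)). Now lane 0.

```bash
python3 -m pendant '[{"dx":0,"dy":0,"dz":-2,"twist":5},{"dx":0,"dy":0,"dz":-3.2,"twist":15},{"dx":0,"dy":0,"dz":-3.2,"twist":25},{"dx":0,"dy":0,"dz":-3.2,"twist":35},{"dx":0,"dy":-0.5,"dz":-3.2,"twist":45},{"dx":-1,"dy":-1.5,"dz":-3.2,"twist":55},{"dx":-2,"dy":-2.5,"dz":-3.2,"twist":65},{"dx":-4,"dy":-3.5,"dz":-3.2,"twist":75},{"dx":-6.2,"dy":-3.9,"dz":-3.2,"twist":85},{"dx":-6.2,"dy":-3.9,"dz":-3.2,"twist":91.5}]' 
python3 -m pendant '[{"dx":0,"dy":0,"dz":3,"twist":0},{"dx":0,"dy":0,"dz":6,"twist":0},{"dx":0,"dy":0,"dz":7,"twist":0},{"dx":0,"dy":0,"dz":7,"twist":0}]'
python3 - <<'E'
from h import *
go(.5136,-.3298,.073,93.8)
E
```

```text
time: 13.42
eef_pos: [0.5098, -0.23, 0.1442]
tcp_rot: [0.684, 0.729, 0.0, 0.001]
contact_force: [-1.0, 0.5, -0.8]
opening: 0.109
finger_force: 79.1
time: 13.92
eef_pos: [0.508, -0.2295, 0.0737]
tcp_rot: [0.683, 0.73, -0.0, -0.001]
contact_force: [0.4, 0.9, -1.8]
opening: 0.107
finger_force: 79.1
t13.9 pose [ 0.508  -0.2295  0.0737] yaw 93.8 -> dx -10.05 dy -0.11 dz 0.06 twist 0.0
```

```bash
python3 -m pendant '[{"dx":-1.5,"dy":-0.1,"dz":0,"twist":0},{"dx":-3,"dy":-0.1,"dz":0,"twist":0},{"dx":-4.5,"dy":-0.1,"dz":0,"twist":0},{"dx":-6,"dy":-0.1,"dz":0,"twist":0},{"dx":-7.5,"dy":-0.1,"dz":0,"twist":0},{"dx":-9,"dy":-0.1,"dz":0,"twist":0},{"dx":-10,"dy":-0.1,"dz":0,"twist":0},{"dx":-10,"dy":-0.1,"dz":0,"twist":0},{"dx":-10,"dy":-0.1,"dz":0,"twist":0}]'
python3 -m pendant '[{"dx":0,"dy":0,"dz":-0.6,"twist":0},{"dx":0,"dy":0,"dz":-1.2,"twist":0},{"dx":0,"dy":0,"dz":-1.6,"twist":0},{"dx":0,"dy":0,"dz":-2,"twist":0},{"dx":0,"dy":0,"dz":-2.5,"twist":0},{"dx":0,"dy":0,"dz":-2.5,"twist":0}]'
```

```text
time: 15.05
eef_pos: [0.5134, -0.3291, 0.0739]
tcp_rot: [0.683, 0.73, 0.0, -0.0]
contact_force: [-0.0, -0.3, -1.5]
opening: 0.106
finger_force: 79.1
time: 15.8
eef_pos: [0.5138, -0.3298, 0.0998]
tcp_rot: [0.683, 0.73, 0.0, 0.001]
contact_force: [0.3, -0.9, -1.9]
opening: 0.111
finger_force: 79.1
```

```bash
python3 -m pendant '[{"dx":1,"dy":0,"dz":0,"twist":0},{"dx":2.5,"dy":0,"dz":0,"twist":0},{"dx":4,"dy":0,"dz":0,"twist":0},{"dx":6,"dy":0,"dz":0,"twist":0},{"dx":8,"dy":0,"dz":0,"twist":0},{"dx":9.5,"dy":0,"dz":0,"twist":0},{"dx":11,"dy":0,"dz":0,"twist":0},{"dx":11,"dy":0,"dz":0,"twist":0}]'
python3 -m pendant '[{"dx":0,"dy":0,"dz":-1,"twist":-4},{"dx":0,"dy":-0.5,"dz":-2.5,"twist":-14},{"dx":0,"dy":-1,"dz":-4,"twist":-24},{"dx":0,"dy":-1.5,"dz":-4.5,"twist":-34},{"dx":0,"dy":-2.1,"dz":-4.5,"twist":-44},{"dx":0,"dy":-2.8,"dz":-4.5,"twist":-54},{"dx":0,"dy":-3.5,"dz":-4.5,"twist":-64},{"dx":0,"dy":-4.2,"dz":-4.5,"twist":-74},{"dx":0,"dy":-4.9,"dz":-4.5,"twist":-84},{"dx":0,"dy":-4.9,"dz":-4.5,"twist":-91.5}]'
python3 - <<'E'
from h import *
go(.5383,-.258,.143,185.3)
E
```

```text
time: 16.8
eef_pos: [0.5062, -0.2187, 0.0991]
tcp_rot: [0.683, 0.731, -0.0, -0.0]
contact_force: [-0.2, -0.4, -1.9]
opening: 0.11
finger_force: 79.0
time: 18.05
eef_pos: [0.457, -0.2238, 0.1442]
tcp_rot: [-0.048, 0.999, -0.0, -0.0]
contact_force: [0.6, 0.5, -1.9]
opening: 0.107
finger_force: 79.0
t18.1 pose [ 0.457  -0.2238  0.1442] yaw -174.5 -> dx -7.76 dy -4.19 dz 0.12 twist 0.2
```

```bash
python3 -m pendant '[{"dx":-1,"dy":-1,"dz":0,"twist":0},{"dx":-2.5,"dy":-2,"dz":0,"twist":0},{"dx":-4,"dy":-3,"dz":0,"twist":0},{"dx":-6,"dy":-4.2,"dz":0,"twist":0},{"dx":-7,"dy":-4.2,"dz":0,"twist":0},{"dx":-7.7,"dy":-4.2,"dz":0,"twist":0},{"dx":-7.7,"dy":-4.2,"dz":0,"twist":0},{"dx":-7.7,"dy":-4.2,"dz":0,"twist":0}]'
cat >> h.py <<'E'
def dishes():
    P=cloud(shot('scene')).reshape(-1,3)
    for z0,z1 in ((.083,.092),(.098,.112)):
        q=P[(P[:,2]>z0)&(P[:,2]<z1)&(P[:,0]>.5)&(P[:,0]<.7)&(P[:,1]>-.32)&(P[:,1]<-.05)]
        for s in [(.6225,-.1104),(.6293,-.1796),(.6353,-.249)]:
            k=q[np.hypot(*(q[:,:2]-s).T)<.035]
            if len(k)>15: e,r=cv2.minEnclosingCircle((k[:,:2]*1000).astype(np.float32)); print('z',z0,'seat',s,'dish',np.round(e,1),'r %.1f'%r,len(k),'zmed',np.median(k[:,2]).round(4),'tilt fit',np.linalg.lstsq(np.c_[k[:,:2],np.ones(len(k))],k[:,2],rcond=None)[0][:2].round(3))
E
python3 - <<'E'
from h import *
go(.5383,-.258,.143,185.3); dishes()
E
```

```text
time: 19.05
eef_pos: [0.5375, -0.2574, 0.144]
tcp_rot: [-0.046, 0.999, 0.0, -0.0]
contact_force: [0.2, -0.0, -1.4]
opening: 0.113
finger_force: 79.0
t19.1 pose [ 0.5375 -0.2574  0.144 ] yaw -174.7 -> dx -0.07 dy -0.07 dz 0.10 twist 0.0
z 0.083 seat (0.6293, -0.1796) dish [ 630.1 -178.9] r 31.8 374 zmed 0.0875 tilt fit [ 0.01  -0.022]
z 0.098 seat (0.6353, -0.249) dish [ 633.4 -250.5] r 32.2 372 zmed 0.1059 tilt fit [ 0.04 -0.04]
```

```bash
python3 -m pendant '[{"dx":-0.1,"dy":-0.1,"dz":0.6,"twist":0},{"dx":-0.1,"dy":-0.1,"dz":1,"twist":0},{"dx":-0.1,"dy":-0.1,"dz":1.4,"twist":0},{"dx":-0.1,"dy":-0.1,"dz":1.8,"twist":0},{"dx":-0.1,"dy":-0.1,"dz":2.5,"twist":0},{"dx":-0.1,"dy":-0.1,"dz":3.2,"twist":0},{"dx":-0.1,"dy":-0.1,"dz":3.2,"twist":0}]' 
python3 -m pendant '[{"dx":1,"dy":0,"dz":0,"twist":0},{"dx":2.5,"dy":0,"dz":0,"twist":0},{"dx":4,"dy":0,"dz":0,"twist":0},{"dx":6,"dy":0,"dz":0,"twist":0},{"dx":8,"dy":0,"dz":0,"twist":0},{"dx":9.5,"dy":0,"dz":0,"twist":0},{"dx":9.5,"dy":0,"dz":0,"twist":0}]'
python3 - <<'E'
from h import *
dishes(); go(.366,-.2449,.1424,93.8)
E
```

```text
time: 19.98
eef_pos: [0.5385, -0.2582, 0.111]
tcp_rot: [-0.046, 0.999, 0.001, -0.001]
contact_force: [0.6, 0.2, 0.0]
opening: 0.113
finger_force: 79.1
time: 20.85
eef_pos: [0.4434, -0.2675, 0.1122]
tcp_rot: [-0.046, 0.999, -0.0, 0.0]
contact_force: [-0.3, -0.0, -1.1]
opening: 0.108
finger_force: 79.1
z 0.083 seat (0.6293, -0.1796) dish [ 629.6 -178.4] r 30.7 369 zmed 0.0876 tilt fit [ 0.02  -0.011]
z 0.083 seat (0.6353, -0.249) dish [ 635.6 -249.4] r 31.2 319 zmed 0.0874 tilt fit [ 0.016 -0.018]
t20.9 pose [ 0.4441 -0.2677  0.1124] yaw -174.7 -> dx 7.57 dy 2.98 dz -3.01 twist 91.5
```

```bash
python3 -m pendant '[{"dx":1,"dy":1,"dz":-2,"twist":5},{"dx":2,"dy":2,"dz":-3.2,"twist":15},{"dx":3,"dy":3,"dz":-3.2,"twist":25},{"dx":4,"dy":3.9,"dz":-3.2,"twist":35},{"dx":5,"dy":3.9,"dz":-3.2,"twist":45},{"dx":6,"dy":3.9,"dz":-3.2,"twist":55},{"dx":6.4,"dy":3.9,"dz":-3.2,"twist":65},{"dx":6.4,"dy":3.9,"dz":-3.2,"twist":75},{"dx":6.4,"dy":3.9,"dz":-3.2,"twist":85},{"dx":6.4,"dy":3.9,"dz":-3.2,"twist":91.5}]' 
python3 -m pendant '[{"dx":0,"dy":0,"dz":3,"twist":0},{"dx":0,"dy":-0.5,"dz":6,"twist":0},{"dx":0,"dy":-0.9,"dz":7.1,"twist":0},{"dx":0,"dy":-0.9,"dz":7.1,"twist":0}]'
python3 - <<'E'
from h import *
go(.3726,-.3443,.073,93.8)
E
```

```text
time: 22.15
eef_pos: [0.3777, -0.2346, 0.1444]
tcp_rot: [0.685, 0.729, 0.0, 0.0]
contact_force: [-0.8, 0.4, -1.4]
opening: 0.107
finger_force: 79.1
time: 22.65
eef_pos: [0.3679, -0.2349, 0.0728]
tcp_rot: [0.683, 0.73, 0.0, -0.001]
contact_force: [0.6, -0.1, -1.6]
opening: 0.109
finger_force: 79.0
t22.6 pose [ 0.3679 -0.2349  0.0728] yaw 93.8 -> dx -10.95 dy -0.26 dz -0.03 twist 0.0
```

```bash
python3 -m pendant '[{"dx":-1.5,"dy":-0.25,"dz":0,"twist":0},{"dx":-3,"dy":-0.25,"dz":0,"twist":0},{"dx":-4.5,"dy":-0.25,"dz":0,"twist":0},{"dx":-6,"dy":-0.25,"dz":0,"twist":0},{"dx":-7.5,"dy":-0.25,"dz":0,"twist":0},{"dx":-9,"dy":-0.25,"dz":0,"twist":0},{"dx":-10.9,"dy":-0.25,"dz":0,"twist":0},{"dx":-10.9,"dy":-0.25,"dz":0,"twist":0},{"dx":-10.9,"dy":-0.25,"dz":0,"twist":0}]'
python3 -m pendant '[{"dx":0,"dy":0,"dz":-0.6,"twist":0},{"dx":0,"dy":0,"dz":-1.2,"twist":0},{"dx":0,"dy":0,"dz":-1.6,"twist":0},{"dx":0,"dy":0,"dz":-2,"twist":0},{"dx":0,"dy":0,"dz":-2.5,"twist":0},{"dx":0,"dy":0,"dz":-2.5,"twist":0}]'
python3 -m pendant '[{"dx":1,"dy":0,"dz":0,"twist":0},{"dx":2.5,"dy":0,"dz":0,"twist":0},{"dx":4,"dy":0,"dz":0,"twist":0},{"dx":6,"dy":0,"dz":0,"twist":0},{"dx":8,"dy":0,"dz":0,"twist":0},{"dx":9.5,"dy":0,"dz":0,"twist":0},{"dx":11,"dy":0,"dz":0,"twist":0},{"dx":11,"dy":0,"dz":0,"twist":0}]'
python3 - <<'E'
from h import *
go(.43,-.13,.143,93.8)
E
```

```text
time: 23.78
eef_pos: [0.3727, -0.3437, 0.0729]
tcp_rot: [0.683, 0.73, 0.0, -0.0]
contact_force: [-0.6, 0.5, -1.4]
opening: 0.105
finger_force: 79.1
time: 24.52
eef_pos: [0.373, -0.3443, 0.0987]
tcp_rot: [0.683, 0.73, -0.0, 0.0]
contact_force: [-0.0, 0.2, -1.1]
opening: 0.109
finger_force: 79.0
time: 25.52
eef_pos: [0.3655, -0.2333, 0.0981]
tcp_rot: [0.683, 0.731, -0.0, 0.0]
contact_force: [-0.3, 0.5, -2.2]
opening: 0.114
finger_force: 79.0
t25.5 pose [ 0.3655 -0.2333  0.0981] yaw 93.9 -> dx 9.86 dy 7.14 dz -4.49 twist 0.1
```

```bash
python3 -m pendant '[{"dx":0,"dy":1,"dz":-1.5,"twist":-4},{"dx":0,"dy":2.2,"dz":-3,"twist":-14},{"dx":0.8,"dy":3.5,"dz":-4.5,"twist":-24},{"dx":1.8,"dy":4.8,"dz":-4.5,"twist":-34},{"dx":2.8,"dy":6,"dz":-4.5,"twist":-44},{"dx":3.9,"dy":7,"dz":-4.5,"twist":-54},{"dx":5,"dy":8,"dz":-4.5,"twist":-64},{"dx":6.2,"dy":8,"dz":-4.5,"twist":-74},{"dx":7.3,"dy":8,"dz":-4.5,"twist":-84},{"dx":7.8,"dy":8,"dz":-4.5,"twist":-91.5}]'
python3 -m pendant '[{"dx":0,"dy":0,"dz":0,"twist":0}]'
python3 - <<'E'
from h import *
go(.5255,-.1194,.143,185.3)
E
```

```text
time: 26.78
eef_pos: [0.4404, -0.1512, 0.1431]
tcp_rot: [-0.049, 0.999, -0.0, 0.0]
contact_force: [0.1, 0.6, -1.7]
opening: 0.104
finger_force: 79.0
time: 26.9
eef_pos: [0.4403, -0.1514, 0.1432]
tcp_rot: [-0.046, 0.999, -0.0, 0.0]
contact_force: [-1.4, -0.1, -1.7]
opening: 0.108
finger_force: 79.0
t26.9 pose [ 0.4403 -0.1514  0.1432] yaw -174.8 -> dx -8.77 dy 2.41 dz 0.02 twist -0.1
```

```bash
python3 -m pendant '[{"dx":-1,"dy":0.7,"dz":0,"twist":0},{"dx":-2.5,"dy":1.4,"dz":0,"twist":0},{"dx":-4,"dy":2.4,"dz":0,"twist":0},{"dx":-6,"dy":2.4,"dz":0,"twist":0},{"dx":-8,"dy":2.4,"dz":0,"twist":0},{"dx":-8.8,"dy":2.4,"dz":0,"twist":0},{"dx":-8.8,"dy":2.4,"dz":0,"twist":0},{"dx":-8.8,"dy":2.4,"dz":0,"twist":0}]'
python3 - <<'E'
from h import *
go(.5255,-.1194,.143,185.3); dishes()
E
```

```text
time: 27.9
eef_pos: [0.5251, -0.1189, 0.1428]
tcp_rot: [-0.046, 0.999, 0.0, -0.0]
contact_force: [0.1, 1.2, -1.3]
opening: 0.106
finger_force: 79.0
t27.9 pose [ 0.5251 -0.1189  0.1428] yaw -174.7 -> dx -0.04 dy -0.06 dz -0.02 twist 0.0
z 0.083 seat (0.6225, -0.1104) dish [ 621.4 -106.4] r 33.8 29 zmed 0.091 tilt fit [ 0.002 -0.003]
z 0.083 seat (0.6293, -0.1796) dish [ 627.9 -179.6] r 30.4 308 zmed 0.0875 tilt fit [ 0.008 -0.009]
z 0.083 seat (0.6353, -0.249) dish [ 636.6 -250.2] r 32.3 216 zmed 0.0875 tilt fit [-0.006 -0.014]
z 0.098 seat (0.6225, -0.1104) dish [ 620.7 -111.1] r 32.0 465 zmed 0.105 tilt fit [ 0.027 -0.03 ]
```

```bash
python3 -m pendant '[{"dx":0,"dy":0,"dz":0.6,"twist":0},{"dx":0,"dy":0,"dz":1,"twist":0},{"dx":0,"dy":0,"dz":1.4,"twist":0},{"dx":0,"dy":0,"dz":1.8,"twist":0},{"dx":0,"dy":0,"dz":2.5,"twist":0},{"dx":0,"dy":0,"dz":3.1,"twist":0},{"dx":0,"dy":0,"dz":3.1,"twist":0}]' 
python3 -m pendant '[{"dx":1,"dy":0,"dz":0,"twist":0},{"dx":2.5,"dy":0,"dz":0,"twist":0},{"dx":4,"dy":0,"dz":0,"twist":0},{"dx":6,"dy":0,"dz":0,"twist":0},{"dx":8,"dy":0,"dz":0,"twist":0},{"dx":9.5,"dy":0,"dz":0,"twist":0},{"dx":9.5,"dy":0,"dz":0,"twist":0}]'
python3 - <<'E'
from h import *
dishes(); go(.42,-.32,.0535,185.3)
E
```

```text
time: 28.82
eef_pos: [0.5251, -0.1189, 0.1113]
tcp_rot: [-0.046, 0.999, 0.0, -0.001]
contact_force: [0.4, 1.3, -1.4]
opening: 0.109
finger_force: 79.1
time: 29.7
eef_pos: [0.43, -0.1279, 0.1121]
tcp_rot: [-0.046, 0.999, -0.0, 0.0]
contact_force: [-0.4, -0.2, -1.6]
opening: 0.114
finger_force: 79.1
z 0.083 seat (0.6225, -0.1104) dish [ 623.2 -109.3] r 31.0 429 zmed 0.0876 tilt fit [ 0.005 -0.017]
z 0.083 seat (0.6293, -0.1796) dish [ 628.2 -178.4] r 30.6 370 zmed 0.0876 tilt fit [ 0.019 -0.018]
z 0.083 seat (0.6353, -0.249) dish [ 636.9 -249.6] r 31.1 325 zmed 0.0875 tilt fit [ 0.014 -0.02 ]
t29.8 pose [ 0.4308 -0.1281  0.1124] yaw -174.7 -> dx 2.85 dy -19.01 dz 5.90 twist -0.0
```

All three dishes are seated level. Now lay the scoop down off to the side.

```bash
python3 -m pendant '[{"dx":1,"dy":-3,"dz":0,"twist":0},{"dx":2,"dy":-7,"dz":0,"twist":0},{"dx":2.8,"dy":-12,"dz":0,"twist":0},{"dx":2.8,"dy":-17,"dz":0,"twist":0},{"dx":2.8,"dy":-19,"dz":1,"twist":0},{"dx":2.8,"dy":-19,"dz":3,"twist":0},{"dx":2.8,"dy":-19,"dz":5,"twist":0},{"dx":2.8,"dy":-19,"dz":5.6,"twist":0},{"dx":2.8,"dy":-19,"dz":5.8,"twist":0},{"dx":2.8,"dy":-19,"dz":5.9,"twist":0}]'
python3 -m pendant '[{"dx":0,"dy":0,"dz":0,"twist":0},{"dx":0,"dy":0,"dz":0,"twist":0},{"dx":0,"dy":0,"dz":0.05,"twist":0}]'
```

```text
time: 31.0
eef_pos: [0.4213, -0.3201, 0.0539]
tcp_rot: [-0.046, 0.999, -0.001, 0.001]
contact_force: [-0.2, 0.9, -2.0]
opening: 0.105
finger_force: 79.1
time: 31.38
eef_pos: [0.4209, -0.3198, 0.053]
tcp_rot: [-0.046, 0.999, -0.0, 0.0]
contact_force: [0.2, 0.1, -1.1]
opening: 0.109
finger_force: 79.1
```

```bash
python3 -m pendant '[{"dx":0,"dy":0,"dz":0,"twist":0},{"dx":0,"dy":0,"dz":0,"twist":0},{"dx":0,"dy":0,"dz":0,"twist":0},{"dx":0,"dy":0,"dz":-3,"twist":0},{"dx":0,"dy":0,"dz":-8,"twist":0},{"dx":0,"dy":0,"dz":-13,"twist":0},{"dx":0,"dy":0,"dz":-17,"twist":0},{"dx":0,"dy":0,"dz":-17,"twist":0}]' 45
python3 - <<'E'
from h import *
c=shot('top'); m,h=masks(c)
rect(c,W(m['yellow'],200,330,215,330),.014,'probe'); rect(c,W(m['blue'],300,390,215,330),.087,'grip')
go(.48,-.12,.24,177)
E
```

```text
time: 32.38
eef_pos: [0.4224, -0.3215, 0.2275]
tcp_rot: [-0.046, 0.999, -0.004, 0.003]
contact_force: [0.1, -0.1, -0.2]
opening: 0.448
finger_force: 0.0
probe centre [ 439.4 -100.6] size [12.2  0. ] ang 0.2 corners [[433.0, -101.0], [433.0, -101.0], [445.0, -101.0], [445.0, -101.0]]
grip centre [ 408.9 -316.2] size [3.7 5.6] ang 87.6 corners [[406.0, -318.0], [406.0, -314.0], [412.0, -318.0], [412.0, -314.0]]
t32.4 pose [ 0.4213 -0.3204  0.2246] yaw -174.7 -> dx -7.70 dy 19.40 dz -1.59 twist 8.3
```

```bash
python3 -m pendant '[{"dx":-2,"dy":5,"dz":-1.5,"twist":4},{"dx":-4,"dy":10,"dz":-1.5,"twist":8},{"dx":-6,"dy":15,"dz":-1.5,"twist":8},{"dx":-6.7,"dy":19,"dz":-1.5,"twist":8},{"dx":-6.7,"dy":19.4,"dz":-1.5,"twist":8},{"dx":-6.7,"dy":19.4,"dz":-1.5,"twist":8}]' 100
python3 - <<'E'
from h import *
c=shot('wrist','w8.png'); m,h=masks(c)
r=rect(c,m['yellow'],.012,'probe'); rect(c,m['blue'],.087,'grip')
go(.425,-.1,.002,177)
E
```

```text
time: 33.17
eef_pos: [0.4688, -0.1203, 0.2363]
tcp_rot: [0.023, 1.0, 0.0, -0.001]
contact_force: [0.3, 0.9, 0.7]
opening: 0.998
finger_force: 0.0
probe centre [436.1 -96.9] size [13.3 36.8] ang 88.0 corners [[417.0, -103.0], [418.0, -90.0], [454.0, -104.0], [455.0, -91.0]]
grip centre [ 416.  -284.7] size [25.5 18.2] ang 5.0 corners [[403.0, -277.0], [404.0, -295.0], [428.0, -275.0], [430.0, -293.0]]
t33.2 pose [ 0.469  -0.1208  0.2366] yaw 177.3 -> dx 4.45 dy 1.87 dz 23.47 twist 0.3
```

View pics/w8.png

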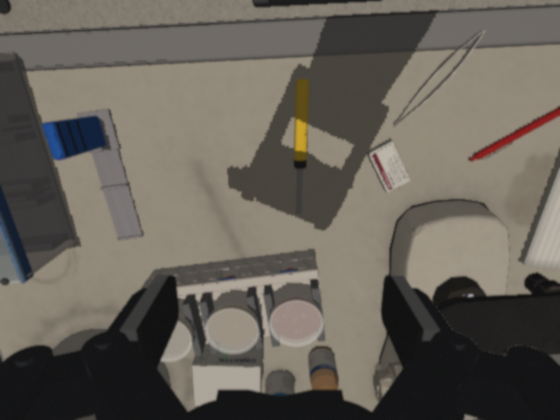

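Wrist view: the scoop stands flat at (110,170). The probe handle runs from (302,80) to (300,165), with the rod tip near (299,217).

Run:
```python
from h import *
c=shot('wrist'); im=c['img'].astype(int)
m=W((im[...,0]-im[...,2]>45)&(im[...,1]-im[...,2]>30),280,320,70,175)
r=rect(c,m,.012,'handle')
a=ray(c,302,80,.014);b=ray(c,299,217,.007); print(a,b,np.degrees(np.arctan2(*(b-a)[1::-1])),np.linalg.norm((b-a)[:2]))
```

```text
handle centre [420.6 -95.2] size [14.7 84.2] ang 86.1 corners [[378.0, -100.0], [379.0, -85.0], [462.0, -105.0], [463.0, -91.0]]
[ 0.37963413 -0.09388113  0.014     ] [ 0.53304709 -0.10138784  0.007     ] -2.8013294592393367 0.15359650315889314
```

```bash
python3 -m pendant '[{"dx":3.1,"dy":2.3,"dz":5,"twist":0.7},{"dx":3.1,"dy":2.3,"dz":10,"twist":0.7},{"dx":3.1,"dy":2.3,"dz":15,"twist":0.7},{"dx":3.1,"dy":2.3,"dz":19,"twist":0.7},{"dx":3.1,"dy":2.3,"dz":21.5,"twist":0.7},{"dx":3.1,"dy":2.3,"dz":22.8,"twist":0.7},{"dx":3.1,"dy":2.3,"dz":23.3,"twist":0.7},{"dx":3.1,"dy":2.3,"dz":23.3,"twist":0.7}]' 60
python3 -m pendant '[{"dx":0,"dy":0,"dz":0,"twist":0},{"dx":0,"dy":0,"dz":0,"twist":0},{"dx":0,"dy":0,"dz":0,"twist":0},{"dx":0,"dy":0,"dz":0,"twist":0},{"dx":0,"dy":0,"dz":0,"twist":0},{"dx":0,"dy":0,"dz":0,"twist":0}]' 0 60
python3 - <<'E'
from h import *
go(.469,-.12,.10,185.3)
E
```

```text
time: 34.28
eef_pos: [0.4401, -0.0964, 0.0052]
tcp_rot: [0.03, 1.0, -0.0, 0.001]
contact_force: [-0.3, 0.4, -0.6]
opening: 0.598
finger_force: 0.0
time: 35.02
eef_pos: [0.4395, -0.0958, 0.0046]
tcp_rot: [0.03, 1.0, 0.0, -0.0]
contact_force: [-1.1, 0.5, -0.3]
opening: -0.0
finger_force: 0.0
t35.0 pose [ 0.4395 -0.0958  0.0046] yaw 176.6 -> dx -3.08 dy -2.24 dz -9.54 twist -8.7
```

The fingers closed on nothing, so the probe was probably knocked aside. Rise and look again.

```bash
python3 -m pendant '[{"dx":0,"dy":0,"dz":-4,"twist":0},{"dx":-1,"dy":-1,"dz":-9,"twist":0},{"dx":-2,"dy":-2,"dz":-14,"twist":0},{"dx":-3,"dy":-2,"dz":-19,"twist":0},{"dx":-3,"dy":-2,"dz":-23,"twist":0},{"dx":-3,"dy":-2,"dz":-23,"twist":0}]' 60
python3 - <<'E'
from h import *
c=shot('wrist','w9.png'); im=c['img'].astype(int); print(c['T'][:3,3])
m=(im[...,0]-im[...,2]>45)&(im[...,1]-im[...,2]>30); m[250:]=0
rect(c,m,.012,'handle'); go(.439,-.0965,.004,176.6)
E
```

```text
time: 35.78
eef_pos: [0.4704, -0.1186, 0.239]
tcp_rot: [0.03, 1.0, -0.002, 0.004]
contact_force: [0.7, -0.9, -0.6]
opening: 0.598
finger_force: 0.0
[ 0.38761629 -0.11407505  0.40711842]
handle centre [420.9 -95.4] size [14.3 85.1] ang 87.3 corners [[378.0, -100.0], [379.0, -86.0], [463.0, -105.0], [464.0, -90.0]]
t35.8 pose [ 0.4691 -0.1179  0.2362] yaw 176.6 -> dx 3.20 dy 1.99 dz 23.21 twist 0.0
```

View pics/w9.png

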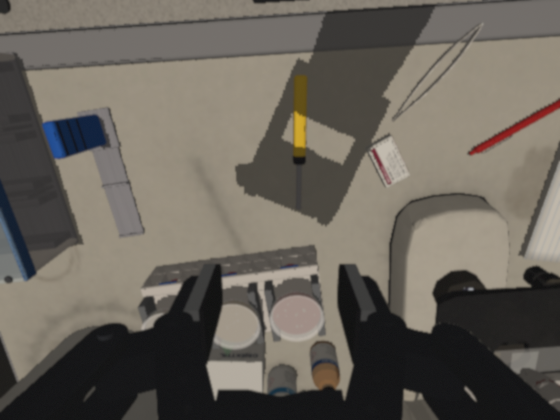

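The probe is still at (300,120), unmoved. I'll check the wrist geometry against the known block and scoop positions, and against the top camera.

Run:
```python
from h import *
c=shot('wrist'); P=cloud(c)
for n,p in dict(seat0=(.6225,-.1104,.089),seat1=(.6293,-.1796,.089),scooptip=(.549,-.308,.003),grip=(.42,-.32,.087)).items(): print(n,np.round(proj(c,p)))
for u,v in [(301,100),(299,150),(298,200),(110,125),(137,236)]: print(u,v,P[v,u].round(4),ray(c,u,v,.01).round(4))
t=shot('top'); Q=cloud(t); im=t['img'].astype(int)
m=W((im[...,0]-im[...,2]>60)&(im[...,1]-im[...,2]>40),150,330,215,330)
print(m.sum(),Q[m].min(0),Q[m].max(0)); rect(t,m,.012,'top handle')
print(ctrl.get_state()['opening'],ctrl.get_state()['contact_force'])
```

```text
seat0 [296. 323.]
seat1 [232. 332.]
scooptip [130. 236.]
grip [ 50. 141.]
301 100 [ 0.4009 -0.0923  0.0144] [ 0.401 -0.092  0.01 ]
299 150 [ 0.4532 -0.0966  0.0151] [ 0.4541 -0.0964  0.01  ]
298 200 [ 0.5118 -0.1001  0.0112] [ 0.5122 -0.1     0.01  ]
110 125 [ 0.415  -0.303   0.0045] [ 0.4146 -0.3004  0.01  ]
137 236 [ 0.5477 -0.2974  0.0061] [ 0.5461 -0.2957  0.01  ]
91 [ 0.37905795 -0.1978999   0.00949512] [ 0.41712042 -0.08626837  0.90184962]
top handle centre [398.2 -93.1] size [12.8 38.7] ang 86.8 corners [[378.0, -98.0], [379.0, -86.0], [417.0, -101.0], [418.0, -88.0]]
0.5981297549180482 [-0.41901927  0.05046043 -0.13383575]
```

```bash
python3 -m pendant '[{"dx":3.2,"dy":2.1,"dz":6,"twist":0},{"dx":3.2,"dy":2.1,"dz":12,"twist":0},{"dx":3.2,"dy":2.1,"dz":17,"twist":0},{"dx":3.2,"dy":2.1,"dz":20.5,"twist":0},{"dx":3.2,"dy":2.1,"dz":22.5,"twist":0},{"dx":3.2,"dy":2.1,"dz":23.3,"twist":0},{"dx":3.2,"dy":2.1,"dz":23.5,"twist":0},{"dx":3.2,"dy":2.1,"dz":23.5,"twist":0}]' 40
python3 -m pendant '[{"dx":0,"dy":0,"dz":0,"twist":0},{"dx":0,"dy":0,"dz":0,"twist":0},{"dx":0,"dy":0,"dz":0,"twist":0}]' 12 40
python3 -m pendant '[{"dx":0,"dy":0,"dz":0,"twist":0},{"dx":0,"dy":0,"dz":0,"twist":0},{"dx":0,"dy":0,"dz":0,"twist":0}]' 5
```

```text
time: 36.92
eef_pos: [0.438, -0.0949, 0.0001]
tcp_rot: [0.03, 1.0, -0.0, 0.0]
contact_force: [-0.7, 0.3, 0.6]
opening: 0.399
finger_force: 0.0
time: 37.3
eef_pos: [0.4379, -0.0948, 0.0]
tcp_rot: [0.03, 1.0, -0.0, 0.0]
contact_force: [0.3, -0.1, -0.3]
opening: 0.121
finger_force: 0.0
time: 37.67
eef_pos: [0.4376, -0.0947, -0.0004]
tcp_rot: [0.03, 1.0, 0.0, -0.0]
contact_force: [0.5, -0.1, -0.5]
opening: 0.052
finger_force: 0.0
```

Run:
```python
from h import *
c=shot('scene'); P=cloud(c); m,h=masks(c); im=c['img'].astype(int)
y=(im[...,0]-im[...,2]>70)&(im[...,1]-im[...,2]>50)&(P[...,2]>.003)&(P[...,2]<.03)
q=P[y]; print(len(q),q.min(0).round(3),q.max(0).round(3)); r=rect(c,y,.01,'scene handle'); v,u=np.nonzero(y); print(u.min(),u.max(),v.min(),v.max())
a=c['img'][200:350,200:400]; cv2.imwrite('pics/s10.png',cv2.resize(a,None,fx=4,fy=4,interpolation=cv2.INTER_CUBIC)[:,:,::-1])
w=shot('wrist'); im=w['img'].astype(int); y=(im[...,0]-im[...,2]>45)&(im[...,1]-im[...,2]>30); print('wrist yellow',y.sum()); rect(w,y,.012,'w') if y.sum()>20 else 0
```

```text
341 [ 0.379 -0.101  0.003] [ 0.465 -0.084  0.016]
scene handle centre [421.3 -91.2] size [22.9 89.2] ang 86.8 corners [[376.0, -100.0], [377.0, -77.0], [465.0, -105.0], [467.0, -82.0]]
292 334 286 310
wrist yellow 4131
w centre [420.9 -95.5] size [13.9 87.7] ang 86.6 corners [[377.0, -100.0], [378.0, -86.0], [464.0, -105.0], [465.0, -91.0]]
```

View pics/s10.png

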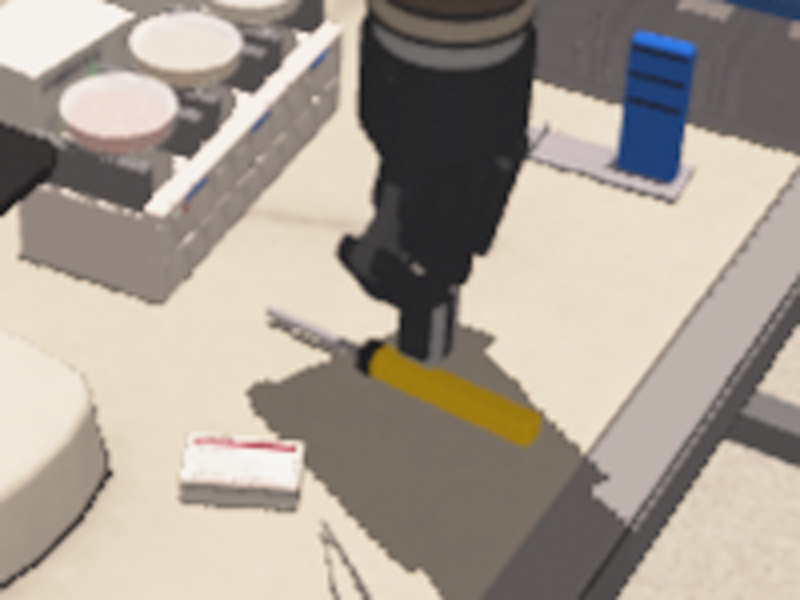

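Last allowed view: the closed fingers stand just behind (-y of) the yellow handle, with the tip at crop (430,360). Next I find where that tip is in 3D.

Run:
```python
from h import *
c=shot('scene'); P=cloud(c); s=ctrl.get_state(); print(s['eef_pos'],s['qpos'].round(3),s['opening'],s['time'])
print('tcp proj',np.round(proj(c,s['eef_pos']),1),'at z+.02',np.round(proj(c,s['eef_pos']+[0,0,.02]),1))
for u,v in [(304,280),(304,284),(304,288),(309,280),(309,284),(309,288),(306,286)]: print(u,v,P[v,u].round(4))
w=shot('wrist'); Q=cloud(w); q=Q.reshape(-1,3); print('wrist TCP proj',proj(w,s['eef_pos']))
```

```text
[ 4.37585065e-01 -9.47431364e-02 -4.02729373e-04] [-0.441  0.077  2.25   0.     0.814 -1.952] 0.04918159860478832 37.825
tcp proj [305.4 298. ] at z+.02 [306.  289.6]
304 280 [ 0.4347 -0.0781  0.0547]
304 284 [ 0.4343 -0.0783  0.0455]
304 288 [ 0.4335 -0.0779  0.0369]
309 280 [ 0.4303 -0.0896  0.0489]
309 284 [ 0.4268 -0.0835  0.0453]
309 288 [ 0.4291 -0.0894  0.031 ]
306 286 [ 0.4318 -0.082   0.0395]
wrist TCP proj (np.float64(281.19444059985), np.float64(253.22926013253306))
```

Run:
```python
from h import *
print(ctrl.grip_point_offset)
s=ctrl.get_state();c=shot('scene'); P=cloud(c); hsv=cv2.cvtColor(c['img'],cv2.COLOR_RGB2HSV)
for v in range(274,304,2): print(v,[(tuple(P[v,u].round(3)),tuple(c['img'][v,u])) for u in (304,308)])
```

```text
0.0187
274 [((np.float64(0.429), np.float64(-0.066), np.float64(0.079)), (np.uint8(39), np.uint8(38), np.uint8(39))), ((np.float64(0.429), np.float64(-0.081), np.float64(0.069)), (np.uint8(38), np.uint8(38), np.uint8(40)))]
276 [((np.float64(0.429), np.float64(-0.065), np.float64(0.075)), (np.uint8(39), np.uint8(39), np.uint8(41))), ((np.float64(0.43), np.float64(-0.083), np.float64(0.063)), (np.uint8(45), np.uint8(44), np.uint8(47)))]
278 [((np.float64(0.428), np.float64(-0.064), np.float64(0.071)), (np.uint8(39), np.uint8(37), np.uint8(39))), ((np.float64(0.432), np.float64(-0.088), np.float64(0.054)), (np.uint8(94), np.uint8(90), np.uint8(90)))]
280 [((np.float64(0.436), np.float64(-0.08), np.float64(0.053)), (np.uint8(37), np.uint8(38), np.uint8(40))), ((np.float64(0.431), np.float64(-0.088), np.float64(0.05)), (np.uint8(95), np.uint8(91), np.uint8(91)))]
282 [((np.float64(0.436), np.float64(-0.081), np.float64(0.047)), (np.uint8(38), np.uint8(39), np.uint8(41))), ((np.float64(0.431), np.float64(-0.087), np.float64(0.046)), (np.uint8(98), np.uint8(94), np.uint8(93)))]
284 [((np.f
[... 1486 characters left out ...]
8(162), np.uint8(125), np.uint8(17)))]
298 [((np.float64(0.438), np.float64(-0.089), np.float64(0.004)), (np.uint8(157), np.uint8(123), np.uint8(22))), ((np.float64(0.429), np.float64(-0.087), np.float64(0.009)), (np.uint8(158), np.uint8(124), np.uint8(18)))]
300 [((np.float64(0.437), np.float64(-0.088), np.float64(-0.0)), (np.uint8(123), np.uint8(111), np.uint8(93))), ((np.float64(0.429), np.float64(-0.088), np.float64(0.004)), (np.uint8(156), np.uint8(122), np.uint8(30)))]
302 [((np.float64(0.434), np.float64(-0.083), np.float64(-0.0)), (np.uint8(120), np.uint8(110), np.uint8(99))), ((np.float64(0.429), np.float64(-0.088), np.float64(-0.001)), (np.uint8(121), np.uint8(111), np.uint8(95)))]
```

The fingers actually end about 25 mm above the reported TCP. Open and go lower in small steps, watching the force.

```bash
python3 -m pendant '[{"dx":0,"dy":0,"dz":0,"twist":0},{"dx":0,"dy":0,"dz":0,"twist":0},{"dx":0,"dy":0,"dz":0,"twist":0},{"dx":0,"dy":-0.1,"dz":0.4,"twist":0},{"dx":0,"dy":-0.1,"dz":0.8,"twist":0},{"dx":0,"dy":-0.1,"dz":0.8,"twist":0}]' 45
python3 -m pendant '[{"dx":0,"dy":0,"dz":0.3,"twist":0},{"dx":0,"dy":0,"dz":0.6,"twist":0},{"dx":0,"dy":0,"dz":0.6,"twist":0}]'
python3 - <<'E'
from h import *
s=ctrl.get_state();print(s['eef_pos'],s['contact_force']);c=shot('scene'); P=cloud(c).reshape(-1,3); im=c['img'].reshape(-1,3).astype(int)
g=(abs(P[:,0]-.437)<.02)&(abs(P[:,1]+.095)<.05)&(P[:,2]>.003)&(P[:,2]<.08)&(im.max(1)-im.min(1)<15)
h,_=np.histogram(P[g,2],np.arange(0,.08,.004)); print(h)
E
```

```text
time: 38.67
eef_pos: [0.4371, -0.0955, -0.0089]
tcp_rot: [0.03, 1.0, 0.0, -0.001]
contact_force: [0.0, 0.4, -0.3]
opening: 0.449
finger_force: 0.0
time: 39.05
eef_pos: [0.4373, -0.0956, -0.0147]
tcp_rot: [0.03, 1.0, 0.0, -0.0]
contact_force: [0.5, -0.8, -0.2]
opening: 0.448
finger_force: 0.0
[ 0.43728436 -0.09560386 -0.01469456] [ 0.45079225 -0.814755   -0.19115783]
[ 0  0 10 21 34 40 34 37 40 38 27 29 19 23 45 55 50 22 28]
```

```bash
python3 -m pendant '[{"dx":0,"dy":0,"dz":0.25,"twist":0},{"dx":0,"dy":0,"dz":0.5,"twist":0},{"dx":0,"dy":0,"dz":0.5,"twist":0}]'
python3 -m pendant '[{"dx":0,"dy":0,"dz":0,"twist":0},{"dx":0,"dy":0,"dz":0,"twist":0},{"dx":0,"dy":0,"dz":0,"twist":0},{"dx":0,"dy":0,"dz":0,"twist":0},{"dx":0,"dy":0,"dz":0,"twist":0}]' 0 40
```

```text
time: 39.48
eef_pos: [0.4373, -0.0956, -0.0196]
tcp_rot: [0.03, 1.0, 0.0, -0.0]
contact_force: [0.3, 0.5, 0.5]
opening: 0.453
finger_force: 0.0
time: 40.1
eef_pos: [0.4378, -0.0959, -0.0192]
tcp_rot: [0.03, 1.0, -0.0, 0.0]
contact_force: [0.9, -0.4, 1.6]
opening: 0.146
finger_force: 41.0
```

```bash
python3 -m pendant '[{"dx":0,"dy":0,"dz":-1,"twist":0},{"dx":0,"dy":0,"dz":-2.8,"twist":0},{"dx":-1,"dy":-1,"dz":-2.8,"twist":-4},{"dx":-2,"dy":-2,"dz":-2.8,"twist":-8.7},{"dx":-2.7,"dy":-2.7,"dz":-2.8,"twist":-8.7},{"dx":-2.7,"dy":-2.7,"dz":-2.8,"twist":-8.7},{"dx":-2.7,"dy":-2.7,"dz":-2.8,"twist":-8.7}]' 0 60
python3 - <<'E'
from h import *
go(.4682,-.1247,.0088,185.3)
c=shot('scene'); P=cloud(c); im=c['img'].astype(int); m,h=masks(c)
y=(im[...,0]-im[...,2]>70)&(im[...,1]-im[...,2]>50)&(abs(P[...,0]-.45)<.12)&(abs(P[...,1]+.12)<.06); q=P[y]; print(len(q),'z pct',np.percentile(q[:,2],[2,50,98]).round(4),q.min(0).round(3),q.max(0).round(3))
# rod: points ahead of the handle around z .035
s=ctrl.get_state()['eef_pos']; A=np.array([.9957,.0924]); rel=P[...,:2]-s[:2]; a=rel@A; b=rel@[-.0924,.9957]
r=(a>.05)&(a<.1)&(abs(b)<.02)&(P[...,2]>.02)&(P[...,2]<.06); print(r.sum(),'rod z',np.percentile(P[r][:,2],[5,50,95]),'lat',np.median(b[r]),'a max',a[r].max())
red=(im[...,0]-im[...,1]>60)&(im[...,0]-im[...,2]>60)
for s0 in [(.6225,-.1104),(.6293,-.1796),(.6353,-.249)]:
    f=np.array(s0)+np.array([-.9957,-.0924])*.037; print('stud face proj',np.round(proj(c,[*f,.035]),1))
k,l,st,ce=cv2.connectedComponentsWithStats(W(red,190,330,150,300).astype(np.uint8))
for i in range(1,k): print('red',st[i,4],ce[i].round(1),P[l==i].mean(0).round(4))
E
```

```text
time: 40.98
eef_pos: [0.4623, -0.1239, 0.0084]
tcp_rot: [-0.046, 0.999, 0.0, -0.0]
contact_force: [-0.5, 0.1, -0.5]
opening: 0.141
finger_force: 60.7
t41.0 pose [ 0.4623 -0.1239  0.0084] yaw -174.7 -> dx -0.58 dy -0.13 dz -0.04 twist -0.0
274 z pct [0.0273 0.0379 0.0418] [ 0.403 -0.177 -0.002] [ 0.488 -0.11   0.042]
58 rod z [0.03225762 0.03478472 0.03719027] lat 0.0008653240082859294 a max 0.09141074467792329
stud face proj [245.6 252.3]
stud face proj [261.6 235.1]
stud face proj [276.4 219.6]
```

```bash
python3 -m pendant '[{"dx":-1,"dy":-0.2,"dz":0,"twist":0},{"dx":-2,"dy":-0.2,"dz":0,"twist":0},{"dx":-3,"dy":-0.2,"dz":0,"twist":0},{"dx":-3,"dy":-0.2,"dz":0,"twist":0}]'
python3 -m pendant '[{"dx":-0.2,"dy":0,"dz":0,"twist":0},{"dx":-0.4,"dy":0,"dz":0,"twist":0},{"dx":-0.6,"dy":0,"dz":0,"twist":0},{"dx":-0.6,"dy":0,"dz":0,"twist":0}]'
python3 -m pendant '[{"dx":-0.2,"dy":0,"dz":0,"twist":0},{"dx":-0.4,"dy":0,"dz":0,"twist":0},{"dx":-0.4,"dy":0,"dz":0,"twist":0}]'
```

```text
time: 41.52
eef_pos: [0.494, -0.1235, 0.0088]
tcp_rot: [-0.047, 0.999, -0.0, 0.0]
contact_force: [1.1, 0.1, -1.1]
opening: 0.138
finger_force: 60.7
time: 42.02
eef_pos: [0.4986, -0.1229, 0.0085]
tcp_rot: [-0.046, 0.999, 0.0, -0.0]
contact_force: [-1.3, -0.1, 0.1]
opening: 0.138
finger_force: 60.7
time: 42.4
eef_pos: [0.503, -0.1225, 0.0086]
tcp_rot: [-0.046, 0.999, 0.0, -0.0]
contact_force: [-1.2, 0.0, -0.7]
opening: 0.14
finger_force: 60.7
```

Contact force is still only the travel resistance, so continue until it hits a hard stop.

```bash
python3 -m pendant '[{"dx":-0.1,"dy":0,"dz":0,"twist":0},{"dx":-0.2,"dy":0,"dz":0,"twist":0},{"dx":-0.2,"dy":0,"dz":0,"twist":0}]'
python3 -m pendant '[{"dx":-0.1,"dy":0,"dz":0,"twist":0},{"dx":-0.2,"dy":0,"dz":0,"twist":0},{"dx":-0.2,"dy":0,"dz":0,"twist":0}]'
```

```text
time: 42.78
eef_pos: [0.505, -0.1224, 0.0086]
tcp_rot: [-0.046, 0.999, 0.0, 0.0]
contact_force: [-1.0, -0.3, -0.2]
opening: 0.141
finger_force: 60.7
time: 43.15
eef_pos: [0.5063, -0.1221, 0.0084]
tcp_rot: [-0.046, 0.999, 0.0, -0.001]
contact_force: [-3.3, -1.1, -0.2]
opening: 0.136
finger_force: 60.8
```

```bash
python3 -m pendant '[{"dx":-0.15,"dy":0,"dz":0,"twist":0},{"dx":-0.3,"dy":0,"dz":0,"twist":0},{"dx":-0.3,"dy":0,"dz":0,"twist":0}]'
```

```text
time: 43.52
eef_pos: [0.5065, -0.1216, 0.0075]
tcp_rot: [-0.047, 0.999, 0.001, -0.004]
contact_force: [-10.4, -1.7, 2.7]
opening: 0.139
finger_force: 61.0
```

Hard stop at 10 N, so stud 0 is home. Back off and move to stud 1.

```bash
python3 -m pendant '[{"dx":1,"dy":0,"dz":0,"twist":0},{"dx":2.5,"dy":0,"dz":0,"twist":0},{"dx":4,"dy":0,"dz":0,"twist":0},{"dx":4,"dy":-2,"dz":0,"twist":0},{"dx":4,"dy":-5,"dz":0,"twist":0},{"dx":4,"dy":-7,"dz":0,"twist":0},{"dx":4,"dy":-7,"dz":0,"twist":0},{"dx":4,"dy":-7,"dz":0,"twist":0}]'
python3 - <<'E'
from h import *
for s in [(.6225,-.1104),(.6293,-.1796),(.6353,-.249)]: go(*(np.array(s)-.1165*np.array([.9957,.0924])),.0088,185.3)
s=ctrl.get_state()['eef_pos']; c=shot('scene'); P=cloud(c);A=np.array([.9957,.0924]); rel=P[...,:2]-s[:2]; a=rel@A; b=rel@[-.0924,.9957]
r=(a>.05)&(a<.1)&(abs(b)<.02)&(P[...,2]>.02)&(P[...,2]<.06); print(r.sum(),'rod z',np.percentile(P[r][:,2],[5,50,95]),'lat',np.median(b[r]),'a max',a[r].max())
E
```

```text
time: 44.52
eef_pos: [0.4762, -0.195, 0.0083]
tcp_rot: [-0.046, 0.999, 0.0, -0.0]
contact_force: [0.3, 0.2, 0.5]
opening: 0.139
finger_force: 60.7
t44.5 pose [ 0.4762 -0.195   0.0083] yaw -174.7 -> dx -3.70 dy 7.07 dz -0.04 twist -0.0
t44.5 pose [ 0.4762 -0.195   0.0083] yaw -174.7 -> dx -3.74 dy 0.12 dz -0.05 twist -0.0
t44.5 pose [ 0.4762 -0.195   0.0083] yaw -174.7 -> dx -3.69 dy -6.85 dz -0.06 twist -0.0
55 rod z [0.03206924 0.03489068 0.03704901] lat 0.0009435677250749424 a max 0.09032774574908416
```

```bash
python3 -m pendant '[{"dx":-1,"dy":0,"dz":0,"twist":0},{"dx":-2,"dy":0,"dz":0,"twist":0},{"dx":-2.5,"dy":0,"dz":0,"twist":0},{"dx":-2.8,"dy":0,"dz":0,"twist":0},{"dx":-3.1,"dy":0,"dz":0,"twist":0},{"dx":-3.4,"dy":0,"dz":0,"twist":0},{"dx":-3.6,"dy":0,"dz":0,"twist":0},{"dx":-3.6,"dy":0,"dz":0,"twist":0}]'
python3 -m pendant '[{"dx":-0.15,"dy":0,"dz":0,"twist":0},{"dx":-0.3,"dy":0,"dz":0,"twist":0},{"dx":-0.45,"dy":0,"dz":0,"twist":0},{"dx":-0.45,"dy":0,"dz":0,"twist":0}]'
```

```text
time: 45.58
eef_pos: [0.5124, -0.1919, 0.0086]
tcp_rot: [-0.046, 0.999, 0.0, -0.0]
contact_force: [-1.0, -0.1, -0.1]
opening: 0.14
finger_force: 60.7
time: 46.08
eef_pos: [0.5129, -0.1912, 0.0074]
tcp_rot: [-0.047, 0.999, 0.001, -0.005]
contact_force: [-11.5, -3.0, 1.9]
opening: 0.139
finger_force: 61.1
```

```bash
python3 -m pendant '[{"dx":1,"dy":0,"dz":0,"twist":0},{"dx":2.5,"dy":0,"dz":0,"twist":0},{"dx":4,"dy":0,"dz":0,"twist":0},{"dx":4,"dy":-2,"dz":0,"twist":0},{"dx":4,"dy":-5,"dz":0,"twist":0},{"dx":4,"dy":-6.9,"dz":0,"twist":0},{"dx":4,"dy":-6.9,"dz":0,"twist":0},{"dx":4,"dy":-6.9,"dz":0,"twist":0}]'
python3 - <<'E'
from h import *
go(*(np.array((.6353,-.249))-.1165*np.array([.9957,.0924])),.0088,185.3)
E
```

```text
time: 47.08
eef_pos: [0.4831, -0.2635, 0.0083]
tcp_rot: [-0.046, 0.999, 0.0, -0.0]
contact_force: [-0.3, -0.5, -0.4]
opening: 0.14
finger_force: 60.7
t47.1 pose [ 0.4831 -0.2635  0.0083] yaw -174.7 -> dx -3.64 dy 0.04 dz -0.05 twist -0.0
```

```bash
python3 -m pendant '[{"dx":-1,"dy":0,"dz":0,"twist":0},{"dx":-2,"dy":0,"dz":0,"twist":0},{"dx":-2.5,"dy":0,"dz":0,"twist":0},{"dx":-2.8,"dy":0,"dz":0,"twist":0},{"dx":-3.1,"dy":0,"dz":0,"twist":0},{"dx":-3.4,"dy":0,"dz":0,"twist":0},{"dx":-3.6,"dy":0,"dz":0,"twist":0},{"dx":-3.6,"dy":0,"dz":0,"twist":0}]'
python3 -m pendant '[{"dx":-0.15,"dy":0,"dz":0,"twist":0},{"dx":-0.3,"dy":0,"dz":0,"twist":0},{"dx":-0.45,"dy":0,"dz":0,"twist":0},{"dx":-0.45,"dy":0,"dz":0,"twist":0}]'
```

```text
time: 48.08
eef_pos: [0.519, -0.2605, 0.0084]
tcp_rot: [-0.046, 0.999, 0.0, -0.0]
contact_force: [-2.8, -0.2, -0.1]
opening: 0.14
finger_force: 60.8
time: 48.58
eef_pos: [0.5193, -0.26, 0.0073]
tcp_rot: [-0.047, 0.999, 0.001, -0.005]
contact_force: [-12.7, -1.7, 3.6]
opening: 0.139
finger_force: 61.1
```

All three studs hit their hard stops. Retract and lay the probe down.

```bash
python3 -m pendant '[{"dx":1.5,"dy":0,"dz":0,"twist":0},{"dx":4,"dy":0,"dz":0,"twist":0},{"dx":6,"dy":2,"dz":0,"twist":0},{"dx":7,"dy":5,"dz":0,"twist":0},{"dx":7,"dy":8,"dz":0,"twist":0},{"dx":7,"dy":8,"dz":1,"twist":0},{"dx":7,"dy":8,"dz":2,"twist":0},{"dx":7,"dy":8,"dz":2.5,"twist":0},{"dx":7,"dy":8,"dz":2.7,"twist":0},{"dx":7,"dy":8,"dz":2.7,"twist":0}]'
python3 - <<'E'
from h import *
go(.45,-.19,-.0192,185.3)
E
```

```text
time: 49.82
eef_pos: [0.4468, -0.1875, -0.0185]
tcp_rot: [-0.046, 0.999, 0.0, -0.0]
contact_force: [-0.5, 0.4, -0.8]
opening: 0.136
finger_force: 60.8
t49.8 pose [ 0.4468 -0.1875 -0.0185] yaw -174.7 -> dx -0.30 dy -0.28 dz 0.07 twist -0.0
```

```bash
python3 -m pendant '[{"dx":0,"dy":0,"dz":0.08,"twist":0},{"dx":0,"dy":0,"dz":0.08,"twist":0}]'
python3 -m pendant '[{"dx":0,"dy":0,"dz":0.08,"twist":0},{"dx":0,"dy":0,"dz":0.08,"twist":0},{"dx":0,"dy":0,"dz":0.08,"twist":0},{"dx":0,"dy":0,"dz":-3,"twist":0},{"dx":0,"dy":0,"dz":-8,"twist":0},{"dx":0,"dy":0,"dz":-14,"twist":0},{"dx":3,"dy":0,"dz":-20,"twist":0},{"dx":3,"dy":0,"dz":-25,"twist":0},{"dx":3,"dy":0,"dz":-25,"twist":0}]' 45
python3 - <<'E'
from h import *
dishes()
c=shot('scene'); P=cloud(c); im=c['img'].astype(int); m,h=masks(c)
def st(n,k):
    q=P[k]; print(n,len(q),np.percentile(q,1,axis=0).round(3),np.percentile(q,99,axis=0).round(3)) if len(q) else print(n,0)
st('probe',(im[...,0]-im[...,2]>70)&(im[...,1]-im[...,2]>50)&(abs(P[...,0]-.44)<.12)&(abs(P[...,1]+.19)<.05))
st('grip',m['blue']&(P[...,0]<.47)&(P[...,1]>-.36)&(P[...,1]<-.25))
s=np.array([.446,-.187]);A=np.array([.9957,.0924]); rel=P[...,:2]-s; a=rel@A; b=rel@[-.0924,.9957]
st('rod',(a>.05)&(a<.095)&(abs(b)<.012)&(P[...,2]>.004)&(P[...,2]<.05))
w=shot('wrist'); Q=cloud(w); print(ctrl.get_state()['eef_pos'])
rel=Q[...,:2]-[.42,-.32]; a=rel@A; b=rel@[-.0924,.9957]
k=(a>.03)&(a<.13)&(abs(b)<.012); q=Q[k]; print('blade z pct',len(q),np.percentile(q[:,2],[5,50,95]).round(4) if len(q) else '')
E
```

```text
time: 50.08
eef_pos: [0.4468, -0.1872, -0.019]
tcp_rot: [-0.046, 0.999, -0.0, 0.0]
contact_force: [1.3, 0.5, -1.1]
opening: 0.139
finger_force: 60.7
time: 51.2
eef_pos: [0.419, -0.1917, 0.2369]
tcp_rot: [-0.046, 0.999, -0.004, 0.005]
contact_force: [-0.8, -0.3, -0.1]
opening: 0.452
finger_force: 0.0
z 0.083 seat (0.6225, -0.1104) dish [ 622.6 -109.1] r 31.4 433 zmed 0.0875 tilt fit [ 0.011 -0.011]
z 0.083 seat (0.6293, -0.1796) dish [ 628.8 -178.5] r 30.6 369 zmed 0.0875 tilt fit [ 0.015 -0.015]
z 0.083 seat (0.6353, -0.249) dish [ 634.5 -251. ] r 31.5 321 zmed 0.0873 tilt fit [ 0.017 -0.009]
probe 339 [ 0.389 -0.197 -0.001] [ 0.471 -0.178  0.015]
grip 323 [ 0.414 -0.36   0.005] [ 0.443 -0.352  0.086]
rod 53 [ 0.497 -0.184  0.004] [ 0.537 -0.176  0.012]
[ 0.4162442  -0.18938444  0.22965966]
blade z pct 1566 [-0.0006  0.0007  0.002 ]
```

Run:
```python
from h import *
c=shot('scene'); P=cloud(c); m,h=masks(c)
k=m['blue']&(P[...,0]<.48)&(P[...,1]>-.42)&(P[...,1]<-.25)
n,l,st,ce=cv2.connectedComponentsWithStats(k.astype(np.uint8))
for i in range(1,n):
    if st[i,4]>40:
        q=P[l==i]; print(st[i],q.min(0).round(3),q.max(0).round(3))
        t=q[q[:,2]>.075].mean(0);b=q[q[:,2]<.02].mean(0) if (q[:,2]<.02).any() else 0; print('top',t,'bottom',b)
w=shot('wrist'); Q=cloud(w); im=w['img'].astype(int)
k=(Q[...,2]>.0015)&(Q[...,2]<.02)&(Q[...,0]>.4)&(Q[...,0]<.6)&(Q[...,1]<-.24)&(Q[...,1]>-.40)&(im.max(2)-im.min(2)<14)
rect(w,k,.003,'blade'); print(np.percentile(Q[k][:,2],[5,50,95]))
```

```text
[360 192  34  11  79] [ 0.388 -0.39   0.08 ] [ 0.462 -0.381  0.092]
top [ 0.42421389 -0.38556362  0.0845437 ] bottom 0
[360 199  19  36 452] [ 0.412 -0.368  0.003] [ 0.444 -0.35   0.087]
top [ 0.42753158 -0.35920027  0.08201334] bottom [ 0.42665349 -0.35762458  0.01184434]
[398 200  18   8  46] [ 0.339 -0.394  0.081] [ 0.377 -0.386  0.093]
top [ 0.35754776 -0.38958851  0.08745946] bottom 0
blade centre [ 477.2 -359.3] size [164.7  59.1] ang 17.0 corners [[390.0, -355.0], [407.0, -412.0], [547.0, -307.0], [565.0, -363.0]]
[0.00287634 0.00479074 0.01375834]
```

The scoop was knocked about 4 cm aside, but its grip is still vertical and it lies flat. Everything else is in place, so hand in.

```bash
python3 -c "
from plant import ctrl
print(ctrl.get_state()['time'],ctrl.sign_off())"
```

```text
the job is handed in; nothing more can be done
51.45 None
```

The job is handed in at 51 s: all three dishes sit level on their own seats, all three studs were pushed to their hard stops, and the scoop (knocked about 4 cm aside after I put it down) and the probe lie flat on the worktop.

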